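# Fit-check the washed mixer head, then rack the set to dry

## Task

The wax mixer's parts have come back in the wash basket; wax left on the taper would keep the head from seating, so fit-check it first. Lower the head into the spindle sleeve with its tang well across the slot (30 degrees or more), then turn it under a firm downward push until the tang drops into the slot and the taper is fully home; free it again by driving the drift key through the slot under the tang until the key alone has lifted the head clearly off its seat, with nothing gripping the head. Then stand the head upright in the cup of the drying rack, draw the key out and lay it flat on the worktop clear of the spindle stand, stand every blade from the basket on edge, right down in a rack slot of its own, and leave the jar and the tin alone.

Things in the scene. Friction and masses are not known exactly. Their poses are not given: they have to be found in the camera images.
- mixer_head: Mixer head, 130 mm tall, 0.25 kg, upright in the basket's cup, hanging on its collar. Upwards from the origin (tang's lower end): flat tang 18 (x) x 8 mm, 16 tall; round shank, 21 mm across at 16 up to 31 at 65; collar 42 mm across, 65 to 72 up; neck; blade clamp, 46 (x) x 22 mm (y), 84 to 130 up, slotted along x. z up; a half turn is no difference.
- head_grip (a point): On the head's axis in its blade clamp, 110 mm above the tang's lower end: grip here across the 22 mm width (the head's y). Axes as the head's.
- spindle_stand: Spindle stand, fixed: steel base plate 92 x 86 x 12 mm, grey block 60 x 60 mm with its top 69 mm up, on it a round steel sleeve, 57 mm across, mouth up, its bore tapered like the head's shank. A slot 12 mm wide, 46 to 69 mm up, runs right through the block along x, open at both ends and open to the bore. Origin: underside centre, on the sleeve's axis.
- slot_floor (a point): On the sleeve's axis, on the slot's floor, 46 mm up; axes as the stand's. Tang end above this point: 23 mm while the tang lies across the slot (head loose in the bore); about 10 when the tang has dropped in; 7 fully home, after 6 to 14 N of downward push. There the taper holds itself against a pull of several N.
- sleeve_mouth (a point): Centre of the sleeve's mouth, 115 mm up, on its axis. Fully home, the head's collar stands 3 mm above it.
- drift_key: Drift key: polished steel wedge with a wooden grip, 148 mm long, 0.15 kg, flat on the worktop. Wedge 9 mm thick (y), nose narrowed to 4; 4 mm high at the tip, its top rising 1:5 to 21 mm at 85 mm, then a 12 mm high neck; grip 44 x 32 (y) x 20 mm, from 104 to 148 mm. Origin: underside at the tip; x from tip to grip, z up.
- key_tip (a point): The key's tip, at its underside. With the key on the slot's floor and the head home, the wedge meets the tang when the tip is about 6 mm past the sleeve's axis; each 5 mm more lifts the head 1 mm, at a push of 5 to 15 N. 40 mm past the axis frees it (the taper lets go 3 to 4 mm up); the key then stays put by friction under the head.
- key_grip (a point): Centre of the key's grip, 126 mm from the tip, 10 mm above the underside: grip it across its 32 mm width (the key's y).
- wash_basket: Wash basket, fixed: stainless wire, 262 x 116 mm, rim 45 mm up; at x = -95 mm a tube (the cup, 43 mm across, rim 82 mm up) for the head; at x = -20, 20, 60, 100 mm wire places for blades, floor 12 mm up, hoops to 42 mm. Origin: underside centre; x along it from cup to places.
- drying_rack: Drying rack, fixed: white plastic, 254 mm long; at x = -95 mm the cup, a block 64 x 64 mm, top 82 mm up, with an upright hole 36 mm across; at x = -20, 20, 60, 100 mm four slots along y, 11 mm wide, flared to 20 mm at the top, floor 22 mm up, tops 50 mm up, cut in rails at y = 21 to 43 mm each side. Origin: underside centre. Rack and basket stand left and right, either way.
- rack_cup (a point): Centre of the mouth of the hole in the rack's cup, 82 mm up. The head stands here with its collar on the block, tang end 17 mm above the worktop.
- wax_jar: Glass jar with a gold lid, 63 mm across, 72 mm tall; not part of the job. Origin: underside centre.
- balm_tin: Round aluminium tin of green balm, 55 mm across, 24 mm tall; not part of the job. Origin: underside centre.
- blade_1: Mixer blade: flat steel plate with windows, 8 mm thick (x), 90 wide (y), 70 tall, 0.12 kg, on edge in a place of the basket; may be absent. Origin: centre of its lower edge; z up. On its top edge a tongue 40 mm wide and 10 mm high: grip here across the thickness.
- blade_2: Mixer blade: flat steel plate with windows, 8 mm thick (x), 90 wide (y), 70 tall, 0.12 kg, on edge in a place of the basket; may be absent. Origin: centre of its lower edge; z up. On its top edge a tongue 40 mm wide and 10 mm high: grip here across the thickness.
- blade_3: Mixer blade: flat steel plate with windows, 8 mm thick (x), 90 wide (y), 70 tall, 0.12 kg, on edge in a place of the basket; may be absent. Origin: centre of its lower edge; z up. On its top edge a tongue 40 mm wide and 10 mm high: grip here across the thickness.
- blade_4: Mixer blade: flat steel plate with windows, 8 mm thick (x), 90 wide (y), 70 tall, 0.12 kg, on edge in a place of the basket; may be absent. Origin: centre of its lower edge; z up. On its top edge a tongue 40 mm wide and 10 mm high: grip here across the thickness.
There are look-alikes about, which are no part of the job. What is shaped like the blade_3 but pink is not meant.

How it is judged:
By the outcome, as a careful person would: the job done as asked, in the order asked, and still so for the second after the job is handed in, with the robot touching nothing.
Of blade_1, blade_2, blade_3, blade_4 only 2 to 4 are there at a start; the rules pass over those that are not, and their reading is None.
At some moment in a run one of drift_key may be knocked a few centimetres aside while the robot is not near it.
It also fails if it takes over 210 s, if anything falls off the work surface, if the arm or the gripper's body presses on something with over 40 N, if the wrist force passes 120 N, or if a joint passes its speed limit or range.

## Robot

A 6-joint arm with a two-finger parallel gripper is mounted at the origin on a cart in front of the work surface, level with it; the furniture and walls round the work are solid. World frame = base frame: x ahead of the robot, y to its left, z up, the work surface at z = 0. Lengths are in mm, angles in rad, forces in N, time in s.
With the tool pointing down it reaches from about 425 to 950 mm from the base axis. Payload 3.5 kg.
Tool frame: the origin (TCP) lies between the finger pads; the fingertips stand 22 mm ahead of it and the grasp point (between the pads) lies 3 mm ahead of it; z points along the fingers, y is the direction in which the jaws open and shut (so a half turn about z gives the same grasp; the last joint's range is limited). The gripper opens to 85 mm and grips with 20 to 120 N. Pads are 22 mm wide; open, the fingers measure 114 mm over their backs; the gripper's body (76 mm by 85 mm) begins 54 mm behind the grasp point. The pads swing forward as they close: fully open they stand 13 mm farther back than shut.
Start: joints at [1.171, 0.286, 1.577, -0, 1.279, -0.15], TCP at [166.83, 654.044, 253.325] pointing down, gripper open.
Joint ranges: [-2.77, 2.77], [-0.9, 2.22], [0.21, 2.48], [-1.53, 4.67], [0.24, 2.81], [-2.84, 2.84]. Speed limits (rad/s): [2.79, 2.79, 3.14, 3.14, 3.14, 3.14].

## Interface

Orientations are given as a unit quaternion [x, y, z, w].
In Python, from rig import ctrl gives the robot as it stands.
- The arm moves only by the tool drive_tool, never from a script. Its argument "moves" is a list of rows, each an object of numbers: "x", "y", "z": the shift along the tool's x, y, z in mm; "wx", "wy", "wz": the turn, a rotation vector about the tool's x, y, z in rad; "hand": the opening, from -1 (shut) to 1 (fully open). A call has 1 to 10 rows; each row is the pose to reach, as a shift and turn from the pose commanded when the call began, along the tool's axes at that moment; what a row does not reach only later rows make up. A row lasts 1/10 s, in which the tool goes at most 50 mm and 8.59 degrees, less where a joint would pass 70% of its speed; a pose out of reach is approached as far as the arm can. A call with a gripper value outside its range is refused whole. The fingers move at their own pace and stop on an object; the grip force is fixed at half the most. Time passes only in rows, so rows that repeat a pose let the fingers close. It gives the time, the measured TCP pose, the force and the opening at its end, in the units of the state.
- ctrl.state(): the state, without advancing time (a new reading comes with each control period).
- ctrl.grab_frame(name): name is "scene" or "top" or "wrist"; returns the picture (384x512x3 uint8, red, green, blue); there is no depth.
- ctrl.camera_info(name): a dict with "K" (3x3 intrinsics, pixels), "R" (3x3) and "t" (3): a world point X has camera coordinates R X + t. Camera axes: x right, y down, z forward; pixel columns grow to the right and rows downward; lengths in mm; the calibration is good to about 2 mm. A picture is of the moment at which its call begins: read the wrist's pose just before it. camera_info takes no time and is no camera call; for the wrist camera it gives the pose at the moment of the call.
- ctrl.close_job(): hands the job in, once; it reports no verdict.
The state is a dict: "time": time; "joint_positions": joint angles; "qd": joint speeds; "effort": joint torques, N m; "position": TCP position; "orientation": TCP orientation; "contact_force": force on the tool from outside, world axes, zero at the start; "wrist_torque": the same for the moment, N m; "width": finger opening in mm.
Only numpy, scipy, OpenCV 4.12 (cv2) and the standard library are available. Lean on these libraries where they do the work, as an engineer would, in place of code of your own. Each camera call takes 0.05 s, during which the arm holds its last target. There are 200 camera calls.

## Working session

There is one attempt and no reset: what is moved stays moved. The work goes in short steps, Python scripts to look and compute and a tool call to move; the robot and the scene stay as the last step left them, time stands still between calls to the robot, and variables do not carry over. Pictures are saved under pics/ and viewed, about 12 in all and at most 16, crops included, and the job is handed in when it is done.

Besides the shell and the picture viewer there is one more tool, called after ">>>" by a JSON object that holds its "api" and its "payload". drive_tool: Moves the arm, as the interface text tells. Its arguments: {"type":"object","properties":{"moves":{"type":"array"}},"required":["moves"]}

```bash
ls; mkdir -p pics; cat > h.py <<'E'
import numpy as np, cv2
from rig import ctrl
from scipy.spatial.transform import Rotation as R
def snap(cam,name,crop=None,scale=1):
    im=ctrl.grab_frame(cam)[:,:,::-1]
    cv2.imwrite(f'pics/{name}_raw.png',im)
    if crop: x0,y0,x1,y1=crop; im=im[y0:y1,x0:x1]
    if scale!=1: im=cv2.resize(im,None,fx=scale,fy=scale,interpolation=cv2.INTER_CUBIC)
    cv2.imwrite(f'pics/{name}.png',im)
def ray(ci,u,v,z):
    K,Rm,t=[np.array(ci[k],float) for k in 'KRt']
    d=Rm.T@np.linalg.inv(K)@[u,v,1]; c=-Rm.T@t
    return c+d*(z-c[2])/d[2]
def proj(ci,X):
    K,Rm,t=[np.array(ci[k],float) for k in 'KRt']
    p=K@(Rm@np.array(X,float)+t); return p[:2]/p[2]
def st():
    s=ctrl.state(); r=R.from_quat(s['orientation']).as_matrix()
    print('t',s['time'],'p',np.round(s['position'],1),'x',np.round(r[:,0],3),'y',np.round(r[:,1],3),'z',np.round(r[:,2],3),'F',np.round(s['contact_force'],1),'w',s['width'],'q',np.round(s['joint_positions'],3)); return s
E
python3 - <<'E'
from h import *
st()
snap('top','top0',None,1.5);snap('scene','sc0',None,1.5)
for c in('top','scene'):
    ci=ctrl.camera_info(c); print(c,ci); 
E
```

```text
pics
t 0.0 p [166.6 653.5 252. ] x [-0.969  0.247  0.   ] y [ 0.247  0.969 -0.002] z [-0.001 -0.002 -1.   ] F [0.3 0.4 0.1] w 85.47113584178354 q [ 1.171  0.287  1.578  0.     1.279 -0.15 ]
top {'K': array([[454.00173004,   0.        , 250.44225909],
       [  0.        , 454.00173004, 189.67945877],
       [  0.        ,   0.        ,   1.        ]]), 'R': array([[ 0.02095187, -0.99966575,  0.01514621],
       [-0.98121104, -0.02346663, -0.19150515],
       [ 0.19179657, -0.01084924, -0.98137474]]), 't': array([  47.16600936,  541.63810344, 1414.06732483])}
scene {'K': array([[461.80796384,   0.        , 257.28437297],
       [  0.        , 461.80796384, 193.39027279],
       [  0.        ,   0.        ,   1.        ]]), 'R': array([[-0.62623005, -0.77940208,  0.01919195],
       [-0.38863053,  0.29072556, -0.87432543],
       [ 0.67587146, -0.55498743, -0.48496053]]), 't': array([ 419.4938796 ,  294.61170333, 1369.70723693])}
```

View pics/top0.png

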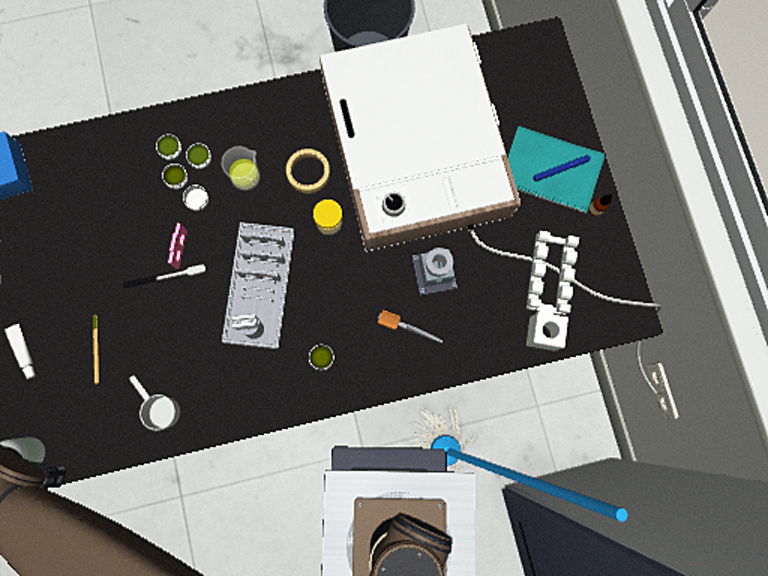

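View pics/sc0.png

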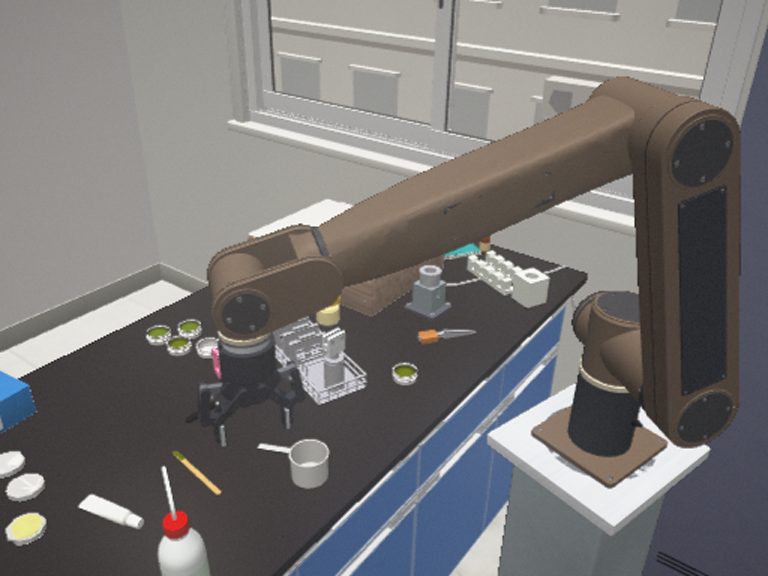

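```bash
python3 - <<'E'
from h import *
im=cv2.imread('pics/top0_raw.png')
def c(x0,y0,w,h,f): return cv2.resize(im[y0:y0+h,x0:x0+w],None,fx=f,fy=f,interpolation=cv2.INTER_CUBIC)
a=c(143,143,60,95,6);b=c(245,155,70,80,6)[:480]; d=c(345,150,45,90,6)
H=np.zeros((570,800,3),np.uint8)
H[:570,:360]=a;H[:480,360:780]=b
cv2.imwrite('pics/c1.png',H)
ci=ctrl.camera_info('top')
P=lambda n,u,v,z:print(n,np.round(ray(ci,u/1.5,v/1.5,z),1))
P('rack cup',549,327,82);P('far rack',557,240,50);P('sleeve',437,261,115)
P('key tip',441,342,4);P('keygrip',390,320,20);P('basket head',247,322,138);P('jar',327,214,72)
st()
E
```

```text
rack cup [ 452.8 -304.6   82. ]
far rack [ 649.8 -336.2   50. ]
sleeve [580.9 -66.2 115. ]
key tip [424.9 -87.1   4. ]
keygrip [468.7  26.1  20. ]
basket head [441.3 315.5 138. ]
jar [689.5 168.1  72. ]
t 0.1 p [166.6 653.5 252. ] x [-0.969  0.247  0.   ] y [ 0.247  0.969 -0.002] z [-0.001 -0.002 -1.   ] F [0.6 0.1 0.4] w 85.21875374365648 q [ 1.171  0.287  1.578  0.     1.279 -0.15 ]
```

View pics/c1.png

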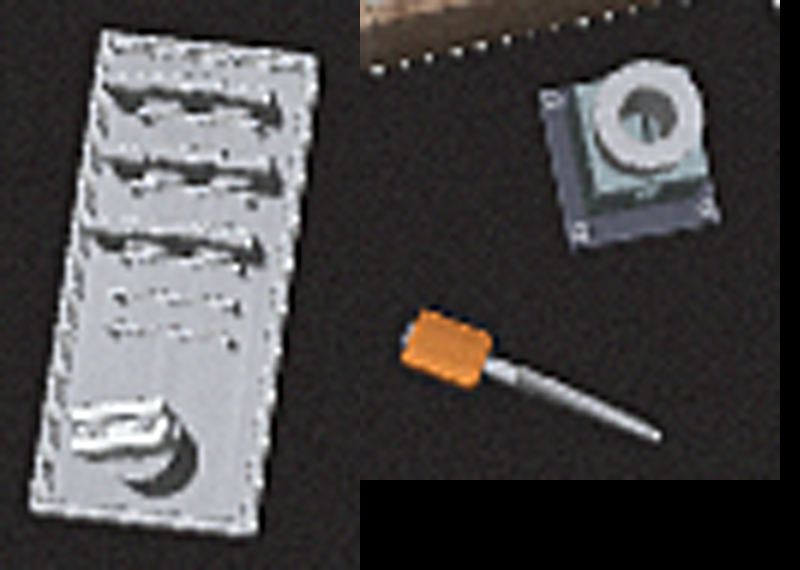

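```bash
cat >> h.py <<'E'
def plan(p,yaw=None,down=True):
    """target TCP, yaw(rad) of tool y axis (mod pi) with tool down; None keeps orientation"""
    s=ctrl.state(); r=R.from_quat(s['orientation']).as_matrix()
    d=r.T@(np.array(p)-s['position']); w=np.zeros(3)
    if yaw is not None:
        best=None
        for k in(0,1):
            a=yaw+k*np.pi; y=np.array([np.cos(a),np.sin(a),0]); z=np.array([0,0,-1.]); x=np.cross(y,z)
            w_=R.from_matrix(r.T@np.column_stack([x,y,z])).as_rotvec()
            print('  opt',k,'w',np.round(w_,3), 'q6',round(s['joint_positions'][5],2))
            if best is None or np.linalg.norm(w_)<np.linalg.norm(best): best=w_
        w=best
    print('shift',np.round(d,1),'rot',np.round(w,3),'rows',max(np.linalg.norm(d)/50,np.degrees(np.linalg.norm(w))/8.59))
def cen(): # wrist cam centre
    ci=ctrl.camera_info('wrist'); return -np.array(ci['R']).T@np.array(ci['t'])
E
python3 - <<'E'
from h import *
s=st(); ci=ctrl.camera_info('wrist'); r=R.from_quat(s['orientation']).as_matrix()
print(ci['K'], r.T@(cen()-s['position']), np.round(np.array(ci['R'])@r,3))
ct=ctrl.camera_info('top')
f=lambda x,y,z:ray(ct,143+x/6,143+y/6,z)[:2]
# clamp top corners of head z=147
print('head',f(72,412,147),f(165,400,147),f(165,440,147),f(75,450,147))
print('basket corners',f(105,30,45),f(320,55,45),f(258,532,45),f(32,512,45))
plan([480,320,340],np.pi/2)
E
```

```text
t 0.1 p [166.6 653.5 252. ] x [-0.969  0.247  0.   ] y [ 0.247  0.969 -0.002] z [-0.001 -0.002 -1.   ] F [0.6 0.1 0.4] w 85.21875374365648 q [ 1.171  0.287  1.578  0.     1.279 -0.15 ]
[[323.08783386   0.         260.48248602]
 [  0.         323.08783386 186.69337163]
 [  0.           0.           1.        ]] [  77.89970435   -0.27608377 -120.30148476] [[-0.001  1.    -0.   ]
 [-0.952 -0.001 -0.306]
 [-0.306 -0.     0.952]]
head [448.37808713 343.14177387] [455.45824398 297.44012199] [435.45109547 296.34697167] [429.44751311 340.50189272]
basket corners [674.56991359 358.35404992] [663.34152367 239.947277  ] [400.87998757 261.2935029 ] [408.79479813 381.3472304 ]
  opt 0 w [-0.002 -0.001 -0.25 ] q6 -0.15
  opt 1 w [-1.000e-03  3.000e-03  2.892e+00] q6 -0.15
shift [-386.1 -245.9  -87.6] rot [-0.002 -0.001 -0.25 ] rows 9.32093025353534
```

>>> {"api": "drive_tool", "payload": {"moves": [{"x": -386, "y": -246, "z": -88, "wz": -0.25, "hand": 1}, {"x": -386, "y": -246, "z": -88, "wz": -0.25, "hand": 1}, {"x": -386, "y": -246, "z": -88, "wz": -0.25, "hand": 1}, {"x": -386, "y": -246, "z": -88, "wz": -0.25, "hand": 1}, {"x": -386, "y": -246, "z": -88, "wz": -0.25, "hand": 1}, {"x": -386, "y": -246, "z": -88, "wz": -0.25, "hand": 1}, {"x": -386, "y": -246, "z": -88, "wz": -0.25, "hand": 1}, {"x": -386, "y": -246, "z": -88, "wz": -0.25, "hand": 1}, {"x": -386, "y": -246, "z": -88, "wz": -0.25, "hand": 1}, {"x": -386, "y": -246, "z": -88, "wz": -0.25, "hand": 1}]}}

```text
invalid input at $.moves[0]: expected keys x, y, z, wx, wy, wz, hand
```

>>> {"api": "drive_tool", "payload": {"moves": [{"hand": 1}, {"hand": 1}, {"hand": 1}]}}

```text
invalid input at $.moves[0]: expected keys x, y, z, wx, wy, wz, hand
```

```bash
python3 - <<'E'
from h import *
s=st(); np.save('w1.npy',ctrl.camera_info('wrist'),allow_pickle=True)
snap('wrist','w1',None,1.56)
E
```

```text
t 0.1 p [166.6 653.5 252. ] x [-0.969  0.247  0.   ] y [ 0.247  0.969 -0.002] z [-0.001 -0.002 -1.   ] F [0.6 0.1 0.4] w 85.21875374365648 q [ 1.171  0.287  1.578  0.     1.279 -0.15 ]
```

View pics/w1.png

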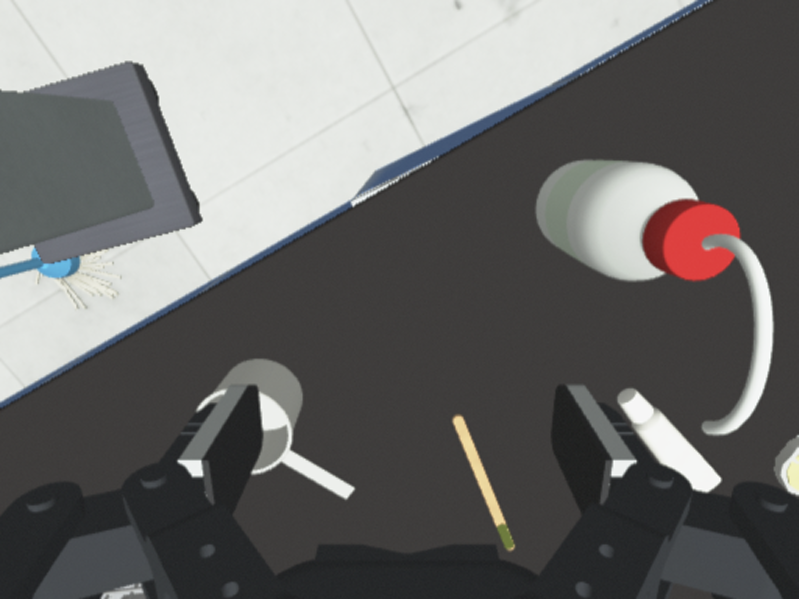

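```bash
python3 - <<'E'
from h import *
ct=ctrl.camera_info('top')
f=lambda x,y,z:np.round(ray(ct,245+(x-360)/6,155+y/6,z)[:2],1)
print('plate',f(540,88,12),f(572,250,12),f(720,216,12))
print('sleeve mouth',f(648,115,115)); print('block front',f(585,208,69),f(708,180,69))
print('key tip',f(660,437,2),'neck',f(490,362,12),'grip corners',f(425,310,20),f(492,330,20),f(475,388,20),f(403,358,20))
im=cv2.imread('pics/top0_raw.png')[145:240,340:395]
cv2.imwrite('pics/c2.png',cv2.resize(im,None,fx=6,fy=6,interpolation=cv2.INTER_CUBIC))
plan([442.2,318.5,230],np.radians(8))
E
```

```text
plate [618.5 -22. ] [527.1 -40.6] [ 548.1 -122.5]
sleeve mouth [580.5 -71.4]
block front [539.6 -42.9] [ 556.4 -108.5]
key tip [425.8 -90.6] neck [463.7   3.8] grip corners [490.4  40.1] [480.2   3.3] [448.2  12.1] [463.7  51.6]
  opt 0 w [-2.000e-03  1.000e-03  1.181e+00] q6 -0.15
  opt 1 w [-1.00e-03 -2.00e-03 -1.96e+00] q6 -0.15
shift [-349.9 -256.6   22.6] rot [-2.000e-03  1.000e-03  1.181e+00] rows 8.688792776015253
```

View pics/c2.png

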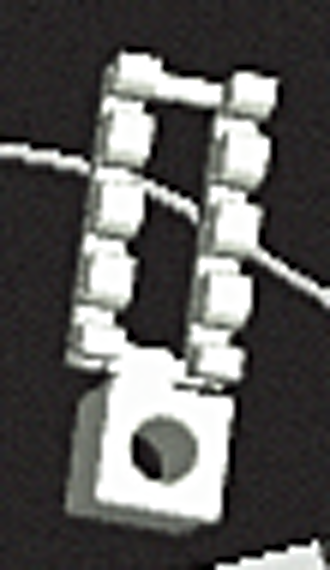

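>>> {"api": "drive_tool", "payload": {"moves": [{"x": -100, "y": -73, "z": 6, "wx": 0, "wy": 0, "wz": 0.34, "hand": 1}, {"x": -350, "y": -257, "z": 22, "wx": 0, "wy": 0, "wz": 1.18, "hand": 1}, {"x": -350, "y": -257, "z": 22, "wx": 0, "wy": 0, "wz": 1.18, "hand": 1}, {"x": -350, "y": -257, "z": 22, "wx": 0, "wy": 0, "wz": 1.18, "hand": 1}, {"x": -350, "y": -257, "z": 22, "wx": 0, "wy": 0, "wz": 1.18, "hand": 1}, {"x": -350, "y": -257, "z": 22, "wx": 0, "wy": 0, "wz": 1.18, "hand": 1}, {"x": -350, "y": -257, "z": 22, "wx": 0, "wy": 0, "wz": 1.18, "hand": 1}, {"x": -350, "y": -257, "z": 22, "wx": 0, "wy": 0, "wz": 1.18, "hand": 1}, {"x": -350, "y": -257, "z": 22, "wx": 0, "wy": 0, "wz": 1.18, "hand": 1}, {"x": -350, "y": -257, "z": 22, "wx": 0, "wy": 0, "wz": 1.18, "hand": 1}]}}

```text
time: 1.15
position: [444.5, 315.3, 230.8]
orientation: [0.658, 0.753, -0.001, 0.0]
contact_force: [-0.2, 0.0, 0.8]
width: 85.2
```

>>> {"api": "drive_tool", "payload": {"moves": [{"x": 0, "y": 0, "z": 0, "wx": 0, "wy": 0, "wz": 0, "hand": 1}, {"x": 0, "y": 0, "z": 0, "wx": 0, "wy": 0, "wz": 0, "hand": 1}, {"x": 0, "y": 0, "z": 0, "wx": 0, "wy": 0, "wz": 0, "hand": 1}]}}

```text
time: 1.45
position: [441.6, 319.5, 231.3]
orientation: [0.655, 0.756, -0.0, -0.0]
contact_force: [-0.4, -0.3, 0.0]
width: 85.4
```

```bash
python3 - <<'E'
from h import *
s=st(); ci=ctrl.camera_info('wrist'); np.save('w2.npy',ci,allow_pickle=True)
snap('wrist','w2',None,1.56); plan([442.2,318.5,130],np.radians(8))
E
```

```text
t 1.45 p [441.6 319.5 231.3] x [-0.143  0.99   0.   ] y [ 0.99   0.143 -0.   ] z [-0.  0. -1.] F [-0.4 -0.3  0. ] w 85.42004003354835 q [0.44  0.02  1.918 0.    1.204 0.297]
  opt 0 w [-0.    -0.     0.003] q6 0.3
  opt 1 w [ 0.    -0.    -3.138] q6 0.3
shift [ -1.1   0.4 101.4] rot [-0.    -0.     0.003] rows 2.027211799788248
```

View pics/w2.png

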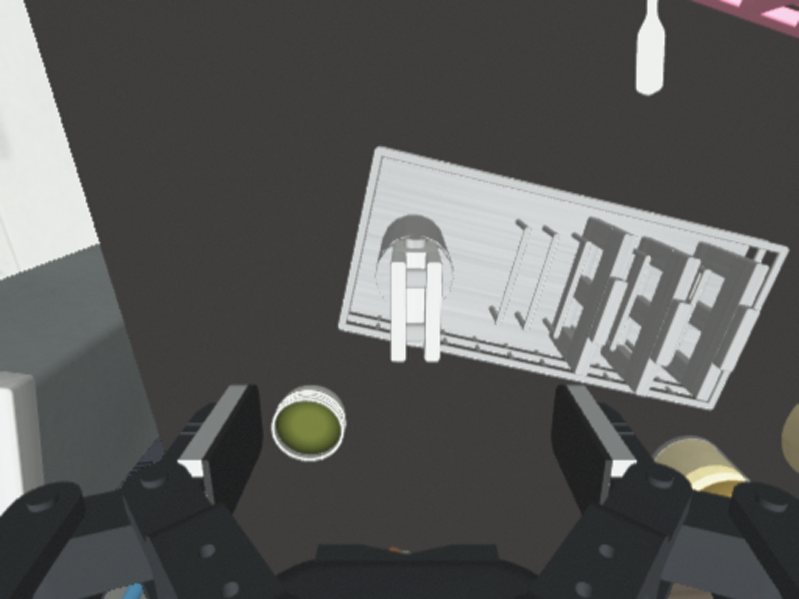

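```bash
python3 - <<'E'
from h import *
ci=np.load('w2.npy',allow_pickle=True).item()
P=lambda u,v,z:np.round(ray(ci,u/1.5625,v/1.5625,z)[:2],1)
print('clamp',P(391,262,147),P(440,262,147),P(391,361,147),P(440,361,147))
print('basket',P(378,148,45),P(788,248,45),P(714,408,45),P(340,328,45))
print('blade tongues',[P(*a,82) for a in((592,350),(655,360),(725,375))])
E
```

```text
clamp [431.8 343.7] [452.  346.6] [437.8 298.6] [459.4 301.7]
basket [415.5 384.1] [674.7 360.9] [666.  245.9] [405.  268.3]
blade tongues [array([554.9, 291. ]), array([593., 290.]), array([636.9, 286.4])]
```

>>> {"api": "drive_tool", "payload": {"moves": [{"x": 2.7, "y": 4.1, "z": 50, "wx": 0, "wy": 0, "wz": 0, "hand": 0.5}, {"x": 2.7, "y": 4.1, "z": 80, "wx": 0, "wy": 0, "wz": 0, "hand": 0.3}, {"x": 2.7, "y": 4.1, "z": 101, "wx": 0, "wy": 0, "wz": 0, "hand": 0.3}, {"x": 2.7, "y": 4.1, "z": 101, "wx": 0, "wy": 0, "wz": 0, "hand": 0.3}, {"x": 2.7, "y": 4.1, "z": 101, "wx": 0, "wy": 0, "wz": 0, "hand": 0}, {"x": 2.7, "y": 4.1, "z": 101, "wx": 0, "wy": 0, "wz": 0, "hand": -1}, {"x": 2.7, "y": 4.1, "z": 101, "wx": 0, "wy": 0, "wz": 0, "hand": -1}, {"x": 2.7, "y": 4.1, "z": 101, "wx": 0, "wy": 0, "wz": 0, "hand": -1}, {"x": 2.7, "y": 4.1, "z": 101, "wx": 0, "wy": 0, "wz": 0, "hand": -1}, {"x": 2.7, "y": 4.1, "z": 101, "wx": 0, "wy": 0, "wz": 0, "hand": -1}]}}

```text
time: 2.5
position: [447.2, 322.5, 132.6]
orientation: [0.656, 0.755, 0.002, 0.0]
contact_force: [-0.8, 0.7, 6.7]
width: 21.4
```

>>> {"api": "drive_tool", "payload": {"moves": [{"x": 0, "y": 0, "z": 0, "wx": 0, "wy": 0, "wz": 0, "hand": -1}, {"x": 0, "y": 0, "z": 0, "wx": 0, "wy": 0, "wz": 0, "hand": -1}, {"x": 0, "y": 0, "z": -30, "wx": 0, "wy": 0, "wz": 0, "hand": -1}, {"x": 0, "y": 0, "z": -70, "wx": 0, "wy": 0, "wz": 0, "hand": -1}, {"x": 0, "y": 0, "z": -120, "wx": 0, "wy": 0, "wz": 0, "hand": -1}, {"x": 0, "y": 0, "z": -140, "wx": 0, "wy": 0, "wz": 0, "hand": -1}, {"x": 0, "y": 0, "z": -140, "wx": 0, "wy": 0, "wz": 0, "hand": -1}]}}

```text
time: 3.2
position: [447.8, 322.4, 274.8]
orientation: [0.656, 0.755, 0.004, 0.002]
contact_force: [-0.3, 0.3, -2.8]
width: 21.5
```

```bash
python3 - <<'E'
from h import *
st(); plan([545,-120,285],np.radians(-37.5))
E
```

```text
t 3.2 p [447.8 322.4 274.8] x [-0.14   0.99   0.002] y [0.99  0.14  0.008] z [ 0.008  0.004 -1.   ] F [-0.3  0.3 -2.8] w 21.514814039307453 q [ 0.44  -0.007  1.863 -0.     1.276  0.299]
  opt 0 w [ 0.007 -0.006  0.795] q6 0.3
  opt 1 w [ 0.007  0.009 -2.346] q6 0.3
shift [-451.7   34.2  -11. ] rot [ 0.007 -0.006  0.795] rows 9.061924557423918
```

>>> {"api": "drive_tool", "payload": {"moves": [{"x": -452, "y": 34, "z": -11, "wx": 0, "wy": 0, "wz": 0.795, "hand": -1}, {"x": -452, "y": 34, "z": -11, "wx": 0, "wy": 0, "wz": 0.795, "hand": -1}, {"x": -452, "y": 34, "z": -11, "wx": 0, "wy": 0, "wz": 0.795, "hand": -1}, {"x": -452, "y": 34, "z": -11, "wx": 0, "wy": 0, "wz": 0.795, "hand": -1}, {"x": -452, "y": 34, "z": -11, "wx": 0, "wy": 0, "wz": 0.795, "hand": -1}, {"x": -452, "y": 34, "z": -11, "wx": 0, "wy": 0, "wz": 0.795, "hand": -1}, {"x": -452, "y": 34, "z": -11, "wx": 0, "wy": 0, "wz": 0.795, "hand": -1}, {"x": -452, "y": 34, "z": -11, "wx": 0, "wy": 0, "wz": 0.795, "hand": -1}, {"x": -452, "y": 34, "z": -11, "wx": 0, "wy": 0, "wz": 0.795, "hand": -1}, {"x": -452, "y": 34, "z": -11, "wx": 0, "wy": 0, "wz": 0.795, "hand": -1}]}}

```text
time: 4.2
position: [542.7, -126.0, 278.1]
orientation: [0.898, 0.44, -0.002, -0.001]
contact_force: [-0.4, 1.5, -2.2]
width: 21.2
```

>>> {"api": "drive_tool", "payload": {"moves": [{"x": 0, "y": 0, "z": 0, "wx": 0, "wy": 0, "wz": 0, "hand": -1}, {"x": 0, "y": 0, "z": 0, "wx": 0, "wy": 0, "wz": 0, "hand": -1}, {"x": 0, "y": 0, "z": 0, "wx": 0, "wy": 0, "wz": 0, "hand": -1}, {"x": 0, "y": 0, "z": 0, "wx": 0, "wy": 0, "wz": 0, "hand": -1}]}}

```text
time: 4.6
position: [543.1, -119.5, 281.0]
orientation: [0.896, 0.443, -0.0, -0.0]
contact_force: [0.0, -1.1, -2.6]
width: 21.3
```

```bash
python3 - <<'E'
from h import *
s=st(); ci=ctrl.camera_info('wrist'); np.save('w3.npy',ci,allow_pickle=True)
snap('wrist','w3',None,1.5625)
E
```

```text
t 4.6 p [ 543.1 -119.5  281. ] x [ 0.607  0.795 -0.   ] y [ 0.795 -0.607 -0.001] z [-0.  0. -1.] F [ 0.  -1.1 -2.6] w 21.309779648377155 q [-0.399  0.003  1.842  0.     1.297  0.253]
```

View pics/w3.png

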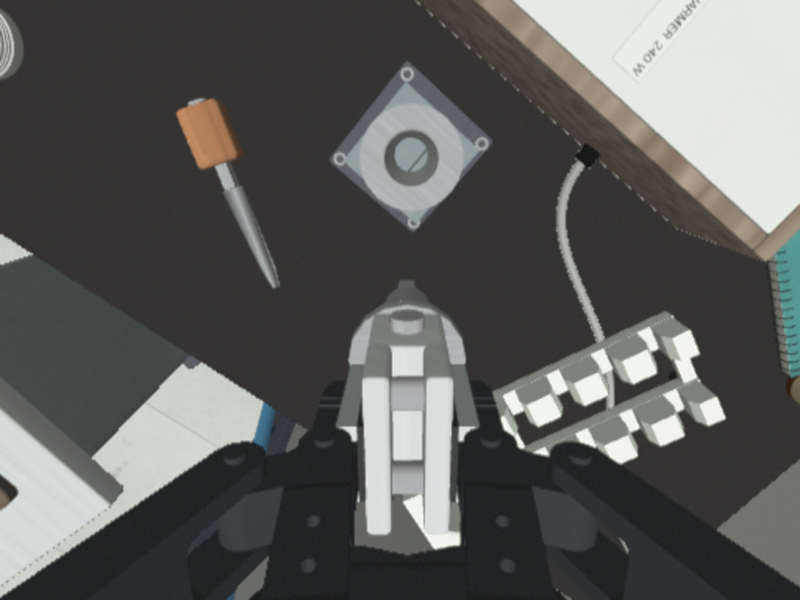

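```bash
python3 - <<'E'
from h import *
ci=np.load('w3.npy',allow_pickle=True).item()
P=lambda u,v,z:ray(ci,u/1.5625,v/1.5625,z)[:2]
print('mouth',P(411.5,156,115),'edges',P(359,157,115),P(464,157,115),P(411,103,115),P(411,209,115))
c=[P(407,62,12),P(491,140,12),P(414,230,12),P(331,158,12)]
for i in range(4):
    d=c[(i+1)%4]-c[i]; print(np.round(c[i],1),round(np.hypot(*d),1),np.degrees(np.arctan2(d[1],d[0])))
print('ctr',np.mean(c,0))
print('slot line',P(408,170,69),P(432,146,69))
print('tang pred z', P(407,285,281-116), 'clamp top',P(364,376,295),P(450,376,295))
g=[P(178,112,20),P(212,99,20),P(238,158,20),P(204,168,20)]; print('key grip',np.round(g,1),np.mean(g,0)); print('tip',P(277,286,2))
st()
E
```

```text
mouth [584.57307936 -70.07482503] edges [561.3678662  -53.00137093] [607.128871  -87.9872361] [600.85321567 -48.22373403] [566.79369195 -92.99100725]
[618.3 -21.6] 81.4 -77.79905837385478
[ 635.6 -101.2] 87.8 -167.49244788961468
[ 549.8 -120.2] 82.6 101.45993793364903
[533.4 -39.3] 86.8 11.761433376527073
ctr [584.2743825  -70.55433993]
slot line [576.38698312 -77.65428939] [597.43353214 -75.1108787 ]
tang pred z [ 547.09244614 -115.15955466] clamp top [550.11489606 -94.99194612] [ 566.09963383 -107.1941277 ]
key grip [[468.4  50.9]
 [493.8  42.4]
 [480.5   1.7]
 [455.7  11.7]] [474.61210026  26.66322209]
tip [430.20131598 -90.28059541]
t 4.65 p [ 543.2 -119.7  281.2] x [ 0.607  0.795 -0.   ] y [ 0.795 -0.607 -0.   ] z [-0.  0. -1.] F [-0.9  0.2 -1.7] w 20.665340834742572 q [-0.399  0.003  1.842  0.     1.297  0.253]
```

```bash
python3 - <<'E'
from h import *
plan([583.9,-70.8,281])
E
```

```text
shift [63.6  2.7  0.2] rot [0. 0. 0.] rows 1.2731114264648544
```

>>> {"api": "drive_tool", "payload": {"moves": [{"x": 30, "y": 1.4, "z": 0, "wx": 0, "wy": 0, "wz": 0, "hand": -1}, {"x": 63.6, "y": 2.7, "z": 0, "wx": 0, "wy": 0, "wz": 0, "hand": -1}, {"x": 63.6, "y": 2.7, "z": 0, "wx": 0, "wy": 0, "wz": 0, "hand": -1}, {"x": 63.6, "y": 2.7, "z": 0, "wx": 0, "wy": 0, "wz": 0, "hand": -1}, {"x": 63.6, "y": 2.7, "z": 20, "wx": 0, "wy": 0, "wz": 0, "hand": -1}, {"x": 63.6, "y": 2.7, "z": 40, "wx": 0, "wy": 0, "wz": 0, "hand": -1}, {"x": 63.6, "y": 2.7, "z": 60, "wx": 0, "wy": 0, "wz": 0, "hand": -1}, {"x": 63.6, "y": 2.7, "z": 75, "wx": 0, "wy": 0, "wz": 0, "hand": -1}, {"x": 63.6, "y": 2.7, "z": 85, "wx": 0, "wy": 0, "wz": 0, "hand": -1}, {"x": 63.6, "y": 2.7, "z": 85, "wx": 0, "wy": 0, "wz": 0, "hand": -1}]}}

```text
time: 5.65
position: [583.1, -72.2, 194.6]
orientation: [0.897, 0.442, -0.001, -0.001]
contact_force: [-0.1, 1.0, -2.0]
width: 21.1
```

```bash
python3 - <<'E'
from h import *
s=st(); print(s['wrist_torque'])
E
```

```text
t 5.65 p [583.1 -72.2 194.6] x [ 0.609  0.793 -0.001] y [ 0.793 -0.609 -0.003] z [-0.003  0.001 -1.   ] F [-0.1  1.  -2. ] w 21.146246953202926 q [-0.296  0.152  1.846 -0.     1.146  0.359]
[ 0.00051433 -0.01408911 -0.01416101]
```

>>> {"api": "drive_tool", "payload": {"moves": [{"x": 1, "y": 0, "z": 3, "wx": 0, "wy": 0, "wz": 0, "hand": -1}, {"x": 1, "y": 0, "z": 6, "wx": 0, "wy": 0, "wz": 0, "hand": -1}, {"x": 1, "y": 0, "z": 8, "wx": 0, "wy": 0, "wz": 0, "hand": -1}, {"x": 1, "y": 0, "z": 9, "wx": 0, "wy": 0, "wz": 0, "hand": -1}, {"x": 1, "y": 0, "z": 9, "wx": 0, "wy": 0, "wz": 0, "hand": -1}]}}

```text
time: 6.15
position: [584.8, -71.4, 187.4]
orientation: [0.897, 0.443, 0.0, 0.0]
contact_force: [0.2, 0.0, -2.4]
width: 21.7
```

>>> {"api": "drive_tool", "payload": {"moves": [{"x": 0, "y": 0, "z": 2, "wx": 0, "wy": 0, "wz": 0, "hand": -1}, {"x": 0, "y": 0, "z": 4, "wx": 0, "wy": 0, "wz": 0, "hand": -1}, {"x": 0, "y": 0, "z": 6, "wx": 0, "wy": 0, "wz": 0, "hand": -1}, {"x": 0, "y": 0, "z": 6, "wx": 0, "wy": 0, "wz": 0, "hand": -1}]}}

```text
time: 6.55
position: [585.0, -71.3, 184.2]
orientation: [0.897, 0.443, -0.0, -0.0]
contact_force: [-5.3, 1.2, 7.7]
width: 21.6
```

>>> {"api": "drive_tool", "payload": {"moves": [{"x": -0.6, "y": -0.6, "z": 2, "wx": 0, "wy": 0, "wz": 0.1, "hand": -1}, {"x": -0.6, "y": -0.6, "z": 2.5, "wx": 0, "wy": 0, "wz": 0.2, "hand": -1}, {"x": -0.6, "y": -0.6, "z": 2.5, "wx": 0, "wy": 0, "wz": 0.3, "hand": -1}, {"x": -0.6, "y": -0.6, "z": 2.5, "wx": 0, "wy": 0, "wz": 0.4, "hand": -1}, {"x": -0.6, "y": -0.6, "z": 2.5, "wx": 0, "wy": 0, "wz": 0.5, "hand": -1}, {"x": -0.6, "y": -0.6, "z": 2.5, "wx": 0, "wy": 0, "wz": 0.58, "hand": -1}, {"x": -0.6, "y": -0.6, "z": 2.5, "wx": 0, "wy": 0, "wz": 0.64, "hand": -1}, {"x": -0.6, "y": -0.6, "z": 2.5, "wx": 0, "wy": 0, "wz": 0.7, "hand": -1}, {"x": -0.6, "y": -0.6, "z": 2.5, "wx": 0, "wy": 0, "wz": 0.7, "hand": -1}]}}

```text
time: 7.45
position: [583.9, -71.2, 178.6]
orientation: [0.994, 0.108, 0.0, -0.0]
contact_force: [0.2, 1.3, -2.8]
width: 21.6
```

```bash
python3 - <<'E'
from h import *
s=st(); print(s['wrist_torque'])
E
```

```text
t 7.45 p [583.9 -71.2 178.6] x [0.977 0.215 0.   ] y [ 0.215 -0.977 -0.001] z [ 0.     0.001 -1.   ] F [ 0.2  1.3 -2.8] w 21.593978793060323 q [-2.940e-01  1.700e-01  1.858e+00  1.000e-03  1.114e+00  1.060e+00]
[0.1926671  0.0291765  0.00320499]
```

>>> {"api": "drive_tool", "payload": {"moves": [{"x": 0, "y": 0, "z": 3, "wx": 0, "wy": 0, "wz": 0, "hand": -1}, {"x": 0, "y": 0, "z": 6, "wx": 0, "wy": 0, "wz": 0, "hand": -1}, {"x": 0, "y": 0, "z": 9, "wx": 0, "wy": 0, "wz": 0, "hand": -1}, {"x": 0, "y": 0, "z": 11, "wx": 0, "wy": 0, "wz": 0, "hand": -1}, {"x": 0, "y": 0, "z": 12, "wx": 0, "wy": 0, "wz": 0, "hand": -1}, {"x": 0, "y": 0, "z": 12, "wx": 0, "wy": 0, "wz": 0, "hand": -1}]}}

```text
time: 8.05
position: [583.5, -70.9, 169.2]
orientation: [0.994, 0.109, -0.001, -0.001]
contact_force: [-7.8, 4.7, 11.1]
width: 21.3
```

>>> {"api": "drive_tool", "payload": {"moves": [{"x": -0.8, "y": -0.5, "z": 2, "wx": 0, "wy": 0, "wz": 0, "hand": -1}, {"x": -0.8, "y": -0.5, "z": 4, "wx": 0, "wy": 0, "wz": 0, "hand": -1}, {"x": -0.8, "y": -0.5, "z": 5, "wx": 0, "wy": 0, "wz": 0, "hand": -1}, {"x": -0.8, "y": -0.5, "z": 5, "wx": 0, "wy": 0, "wz": 0, "hand": -1}]}}

```text
time: 8.45
position: [583.4, -70.8, 168.5]
orientation: [0.994, 0.109, -0.001, -0.0]
contact_force: [-14.1, 5.5, 25.6]
width: 21.2
```

>>> {"api": "drive_tool", "payload": {"moves": [{"x": -0.8, "y": -0.5, "z": 0, "wx": 0, "wy": 0, "wz": 0, "hand": -1}, {"x": -0.8, "y": -0.5, "z": -1, "wx": 0, "wy": 0, "wz": 0, "hand": 0.2}, {"x": -0.8, "y": -0.5, "z": -1, "wx": 0, "wy": 0, "wz": 0, "hand": 0.6}, {"x": -0.8, "y": -0.5, "z": -1, "wx": 0, "wy": 0, "wz": 0, "hand": 0.6}, {"x": -0.8, "y": -0.5, "z": -1, "wx": 0, "wy": 0, "wz": 0, "hand": 0.6}, {"x": -0.8, "y": -0.5, "z": -30, "wx": 0, "wy": 0, "wz": 0, "hand": 0.6}, {"x": -0.8, "y": -0.5, "z": -70, "wx": 0, "wy": 0, "wz": 0, "hand": 0.6}, {"x": -0.8, "y": -0.5, "z": -110, "wx": 0, "wy": 0, "wz": 0, "hand": 0.6}, {"x": -0.8, "y": -0.5, "z": -110, "wx": 0, "wy": 0, "wz": 0, "hand": 0.6}]}}

```text
time: 9.35
position: [585.3, -71.9, 279.2]
orientation: [0.994, 0.108, 0.006, 0.003]
contact_force: [0.5, 1.4, 0.5]
width: 68.3
```

```bash
python3 - <<'E'
from h import *
st(); plan([450,-39,285],np.radians(-20.8))
E
```

```text
t 9.35 p [585.3 -71.9 279.2] x [0.977 0.215 0.011] y [ 0.215 -0.977  0.007] z [ 0.012 -0.004 -1.   ] F [0.5 1.4 0.5] w 68.26108103514106 q [-0.294  0.074  1.773 -0.     1.282  1.06 ]
  opt 0 w [ 0.012 -0.007 -0.991] q6 1.06
  opt 1 w [-0.008 -0.014  2.151] q6 1.06
shift [-124.9  -61.2   -7.6] rot [ 0.012 -0.007 -0.991] rows 6.610016653015557
```

>>> {"api": "drive_tool", "payload": {"moves": [{"x": -125, "y": -61, "z": -8, "wx": 0, "wy": 0, "wz": -0.99, "hand": 0.6}, {"x": -125, "y": -61, "z": -8, "wx": 0, "wy": 0, "wz": -0.99, "hand": 0.6}, {"x": -125, "y": -61, "z": -8, "wx": 0, "wy": 0, "wz": -0.99, "hand": 0.6}, {"x": -125, "y": -61, "z": -8, "wx": 0, "wy": 0, "wz": -0.99, "hand": 0.6}, {"x": -125, "y": -61, "z": -8, "wx": 0, "wy": 0, "wz": -0.99, "hand": 0.6}, {"x": -125, "y": -61, "z": -8, "wx": 0, "wy": 0, "wz": -0.99, "hand": 0.6}, {"x": -125, "y": -61, "z": -8, "wx": 0, "wy": 0, "wz": -0.99, "hand": 0.6}, {"x": -125, "y": -61, "z": -8, "wx": 0, "wy": 0, "wz": -0.99, "hand": 0.6}, {"x": -125, "y": -61, "z": -8, "wx": 0, "wy": 0, "wz": -0.99, "hand": 0.6}, {"x": -125, "y": -61, "z": -8, "wx": 0, "wy": 0, "wz": -0.99, "hand": 0.6}]}}

```text
time: 10.35
position: [446.9, -38.2, 279.4]
orientation: [0.824, 0.567, -0.0, -0.0]
contact_force: [-0.5, 0.1, 0.8]
width: 68.6
```

```bash
python3 - <<'E'
from h import *
s=st(); ci=ctrl.camera_info('wrist'); np.save('w4.npy',ci,allow_pickle=True)
snap('wrist','w4',None,1.5625)
E
```

```text
t 10.35 p [446.9 -38.2 279.4] x [ 0.357  0.934 -0.   ] y [ 0.934 -0.357 -0.001] z [-0.001  0.    -1.   ] F [-0.5  0.1  0.8] w 68.63953474873855 q [-0.312 -0.256  2.078 -0.     1.32   0.053]
```

View pics/w4.png

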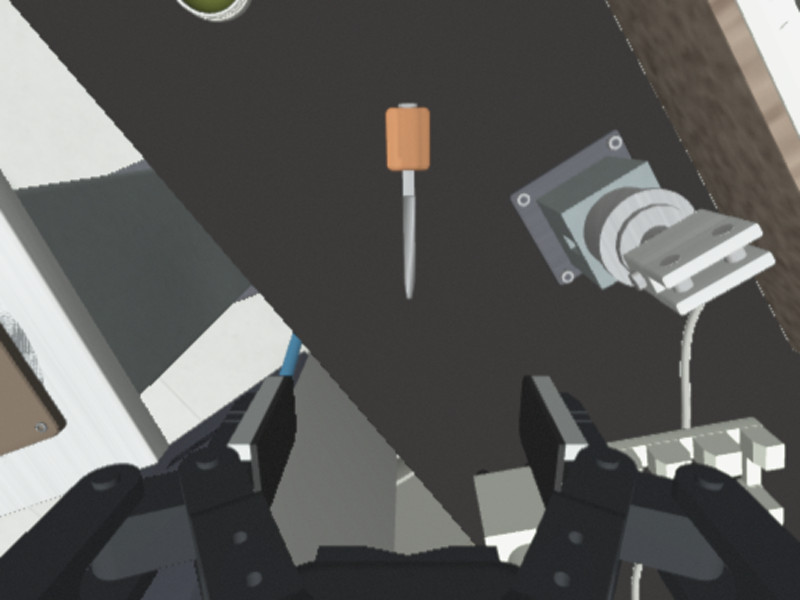

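```bash
python3 - <<'E'
from h import *
ci=np.load('w4.npy',allow_pickle=True).item()
P=lambda u,v,z:ray(ci,u/1.5625,v/1.5625,z)[:2]
g=[P(386,109,20),P(430,109,20),P(387,169,20),P(429,169,20)]; print(np.round(g,1),np.mean(g,0)); t=P(408.5,298,2); print('tip',t)
m=np.mean(g,0); d=m-t; print(np.hypot(*d),np.degrees(np.arctan2(d[1],d[0])))
plan([*m,13],np.arctan2(d[1],d[0])-np.pi/2)
print('stand',np.round([P(*a,12) for a in((513,196),(615,130),(565,284))],1))
E
```

```text
[[466.1  52.8]
 [495.2  41.6]
 [451.5  14.1]
 [480.2   3.1]] [473.25653475  27.87865848]
tip [428.42308974 -90.40291361]
126.49335194800261 69.24128875209394
  opt 0 w [-0.     0.    -0.003] q6 0.05
  opt 1 w [0.000e+00 1.000e-03 3.139e+00] q6 0.05
shift [ 71.1   1.2 266.5] rot [-0.     0.    -0.003] rows 5.5169479501052265
stand [[ 533.   -39.2]
 [ 616.8  -20.2]
 [ 551.2 -121.1]]
```

>>> {"api": "drive_tool", "payload": {"moves": [{"x": 67, "y": 1.2, "z": 50, "wx": 0, "wy": 0, "wz": 0, "hand": 0.6}, {"x": 67, "y": 1.2, "z": 100, "wx": 0, "wy": 0, "wz": 0, "hand": 0.6}, {"x": 67, "y": 1.2, "z": 150, "wx": 0, "wy": 0, "wz": 0, "hand": 0.6}, {"x": 67, "y": 1.2, "z": 200, "wx": 0, "wy": 0, "wz": 0, "hand": 0.6}, {"x": 67, "y": 1.2, "z": 230, "wx": 0, "wy": 0, "wz": 0, "hand": 0.6}, {"x": 67, "y": 1.2, "z": 245, "wx": 0, "wy": 0, "wz": 0, "hand": 0.6}, {"x": 67, "y": 1.2, "z": 252, "wx": 0, "wy": 0, "wz": 0, "hand": 0.6}, {"x": 67, "y": 1.2, "z": 252, "wx": 0, "wy": 0, "wz": 0, "hand": 0.6}, {"x": 67, "y": 1.2, "z": 252, "wx": 0, "wy": 0, "wz": 0, "hand": 0.6}]}}

```text
time: 11.3
position: [473.4, 23.8, 29.4]
orientation: [0.823, 0.567, 0.001, 0.001]
contact_force: [0.3, 0.4, 1.1]
width: 68.4
```

>>> {"api": "drive_tool", "payload": {"moves": [{"x": 0, "y": -1, "z": 3, "wx": 0, "wy": 0, "wz": 0, "hand": 0.3}, {"x": 0, "y": -1, "z": 4, "wx": 0, "wy": 0, "wz": 0, "hand": 0}, {"x": 0, "y": -1, "z": 4, "wx": 0, "wy": 0, "wz": 0, "hand": -0.5}, {"x": 0, "y": -1, "z": 4, "wx": 0, "wy": 0, "wz": 0, "hand": -1}, {"x": 0, "y": -1, "z": 4, "wx": 0, "wy": 0, "wz": 0, "hand": -1}, {"x": 0, "y": -1, "z": 4, "wx": 0, "wy": 0, "wz": 0, "hand": -1}, {"x": 0, "y": -1, "z": 4, "wx": 0, "wy": 0, "wz": 0, "hand": -1}, {"x": 0, "y": -1, "z": 4, "wx": 0, "wy": 0, "wz": 0, "hand": -1}]}}

```text
time: 12.1
position: [471.8, 24.2, 24.8]
orientation: [0.823, 0.567, 0.001, 0.001]
contact_force: [-0.1, -0.5, 5.5]
width: 30.5
```

```bash
python3 - <<'E'
from h import *
st()
u=np.array([np.cos(np.radians(12.1)),np.sin(np.radians(12.1))]); ax=np.array([584.3,-70.3])
plan([*(ax-168*u),110],np.radians(102.1))
E
```

```text
t 12.1 p [471.8  24.2  24.8] x [0.356 0.934 0.   ] y [ 0.934 -0.356  0.002] z [ 0.002 -0.    -1.   ] F [-0.1 -0.5  5.5] w 30.453932840072223 q [-0.164  0.174  2.196 -0.     0.771  0.2  ]
  opt 0 w [ 1.000e-03  2.000e-03 -2.146e+00] q6 0.2
  opt 1 w [ 0.001 -0.001  0.996] q6 0.2
shift [-139.7   -2.1  -85.2] rot [ 0.001 -0.001  0.996] rows 6.640800369771055
```

>>> {"api": "drive_tool", "payload": {"moves": [{"x": 0, "y": 0, "z": -40, "wx": 0, "wy": 0, "wz": 0, "hand": -1}, {"x": 0, "y": 0, "z": -80, "wx": 0, "wy": 0, "wz": 0, "hand": -1}, {"x": -40, "y": 0, "z": -100, "wx": 0, "wy": 0, "wz": -0.15, "hand": -1}, {"x": -80, "y": 0, "z": -100, "wx": 0, "wy": 0, "wz": -0.3, "hand": -1}, {"x": -110, "y": 0, "z": -100, "wx": 0, "wy": 0, "wz": -0.45, "hand": -1}, {"x": -139, "y": -2, "z": -100, "wx": 0, "wy": 0, "wz": -0.6, "hand": -1}, {"x": -139, "y": -2, "z": -100, "wx": 0, "wy": 0, "wz": -0.75, "hand": -1}, {"x": -139, "y": -2, "z": -100, "wx": 0, "wy": 0, "wz": -0.9, "hand": -1}, {"x": -139, "y": -2, "z": -100, "wx": 0, "wy": 0, "wz": -1.05, "hand": -1}, {"x": -139, "y": -2, "z": -100, "wx": 0, "wy": 0, "wz": -1.2, "hand": -1}]}}

```text
time: 13.1
position: [418.7, -104.5, 123.0]
orientation: [0.373, 0.928, 0.0, -0.001]
contact_force: [-0.7, -0.2, -1.9]
width: 30.4
```

```bash
python3 - <<'E'
from h import *
st()
u=np.array([np.cos(np.radians(12.1)),np.sin(np.radians(12.1))]); ax=np.array([584.3,-70.3])
plan([*(ax-168*u),120],np.radians(102.1))
E
```

```text
t 13.1 p [ 418.7 -104.5  123. ] x [-0.721  0.693  0.002] y [ 0.693  0.721 -0.   ] z [-0.002  0.001 -1.   ] F [-0.7 -0.2 -1.9] w 30.428766827924385 q [-0.481 -0.108  2.258  0.     0.994 -1.286]
  opt 0 w [ 0.001 -0.002 -0.976] q6 -1.29
  opt 1 w [-2.000e-03 -1.000e-03  2.165e+00] q6 -1.29
shift [-1.6  0.2  2.9] rot [ 0.001 -0.002 -0.976] rows 6.511850916383138
```

>>> {"api": "drive_tool", "payload": {"moves": [{"x": -1.6, "y": 0, "z": 3, "wx": 0, "wy": 0, "wz": -0.15, "hand": -1}, {"x": -1.6, "y": 0, "z": 3, "wx": 0, "wy": 0, "wz": -0.3, "hand": -1}, {"x": -1.6, "y": 0, "z": 3, "wx": 0, "wy": 0, "wz": -0.45, "hand": -1}, {"x": -1.6, "y": 0, "z": 3, "wx": 0, "wy": 0, "wz": -0.6, "hand": -1}, {"x": -1.6, "y": 0, "z": 3, "wx": 0, "wy": 0, "wz": -0.75, "hand": -1}, {"x": -1.6, "y": 0, "z": 3, "wx": 0, "wy": 0, "wz": -0.9, "hand": -1}, {"x": -1.6, "y": 0, "z": 3, "wx": 0, "wy": 0, "wz": -0.976, "hand": -1}, {"x": -1.6, "y": 0, "z": 3, "wx": 0, "wy": 0, "wz": -0.976, "hand": -1}, {"x": -1.6, "y": 0, "z": 3, "wx": 0, "wy": 0, "wz": -0.976, "hand": -1}]}}

```text
time: 14.0
position: [420.3, -105.7, 120.3]
orientation: [-0.102, 0.995, 0.0, -0.001]
contact_force: [0.1, -0.3, -1.4]
width: 30.8
```

```bash
python3 - <<'E'
from h import *
st()
u=np.array([np.cos(np.radians(12.1)),np.sin(np.radians(12.1))]); ax=np.array([584.3,-70.3])
plan([*(ax-166*u),73],np.radians(102.1))
ci=ctrl.camera_info('scene')
for x in ([584,-70,115],[440,-100,80]): print(proj(ci,x))
snap('scene','sc1',(240,150,320,230),7)
E
```

```text
t 14.0 p [ 420.3 -105.7  120.3] x [-0.979 -0.202  0.001] y [-0.202  0.979  0.001] z [-0.001  0.001 -1.   ] F [ 0.1 -0.3 -1.4] w 30.83102735857761 q [-0.481 -0.1    2.256 -0.     0.987 -2.256]
  opt 0 w [ 0.001 -0.001 -0.008] q6 -2.26
  opt 1 w [-2.000e-03 -1.000e-03  3.134e+00] q6 -2.26
shift [-1.9  0.2 47.3] rot [ 0.001 -0.001 -0.008] rows 0.9461391798630168
[286.49681922 179.31883272]
[318.56325796 200.13604457]
```

View pics/sc1.png

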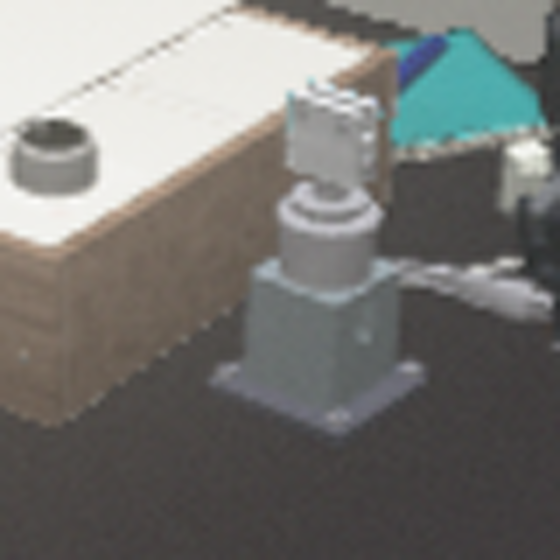

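>>> {"api": "drive_tool", "payload": {"moves": [{"x": -2, "y": 0.2, "z": 30, "wx": 0, "wy": 0, "wz": -0.008, "hand": -1}, {"x": -2, "y": 0.2, "z": 47, "wx": 0, "wy": 0, "wz": -0.008, "hand": -1}, {"x": -2, "y": 0.2, "z": 47, "wx": 0, "wy": 0, "wz": -0.008, "hand": -1}, {"x": -2, "y": 0.2, "z": 47, "wx": 0, "wy": 0, "wz": -0.008, "hand": -1}, {"x": -2, "y": 0.2, "z": 47, "wx": 0, "wy": 0, "wz": -0.008, "hand": -1}]}}

```text
time: 14.55
position: [423.5, -105.8, 75.0]
orientation: [-0.106, 0.994, -0.001, 0.001]
contact_force: [-0.3, -0.7, -0.4]
width: 30.7
```

```bash
python3 - <<'E'
from h import *
st()
u=np.array([np.cos(np.radians(12.1)),np.sin(np.radians(12.1))]); ax=np.array([584.3,-70.3])
plan([*(ax-142*u),73],np.radians(102.1))
E
```

```text
t 14.55 p [ 423.5 -105.8   75. ] x [-0.977 -0.211 -0.002] y [-0.211  0.977 -0.001] z [ 0.002 -0.001 -1.   ] F [-0.3 -0.7 -0.4] w 30.679855246444735 q [-0.478 -0.008  2.271  0.     0.877 -2.262]
  opt 0 w [-0.001  0.002  0.002] q6 -2.26
  opt 1 w [-3.00e-03 -2.00e-03 -3.14e+00] q6 -2.26
shift [-22.6   0.9   2. ] rot [-0.001  0.002  0.002] rows 0.4546680969373486
```

>>> {"api": "drive_tool", "payload": {"moves": [{"x": 0, "y": 0.9, "z": 2, "wx": 0, "wy": 0, "wz": 0.002, "hand": -1}, {"x": -8, "y": 0.9, "z": 2, "wx": 0, "wy": 0, "wz": 0.002, "hand": -1}, {"x": -16, "y": 0.9, "z": 2, "wx": 0, "wy": 0, "wz": 0.002, "hand": -1}, {"x": -24, "y": 0.9, "z": 2, "wx": 0, "wy": 0, "wz": 0.002, "hand": -1}, {"x": -24, "y": 0.9, "z": 2, "wx": 0, "wy": 0, "wz": 0.002, "hand": -1}]}}

```text
time: 15.05
position: [447.5, -99.4, 72.3]
orientation: [-0.106, 0.994, -0.0, 0.001]
contact_force: [0.5, -0.6, -1.4]
width: 30.4
```

>>> {"api": "drive_tool", "payload": {"moves": [{"x": -5, "y": 0, "z": 0, "wx": 0, "wy": 0, "wz": 0, "hand": -1}, {"x": -10, "y": 0, "z": 0, "wx": 0, "wy": 0, "wz": 0, "hand": -1}, {"x": -15, "y": 0, "z": 0.5, "wx": 0, "wy": 0, "wz": 0, "hand": -1}, {"x": -20, "y": 0, "z": 1, "wx": 0, "wy": 0, "wz": 0, "hand": -1}, {"x": -22, "y": 0, "z": 1.5, "wx": 0, "wy": 0, "wz": 0, "hand": -1}, {"x": -22, "y": 0, "z": 1.5, "wx": 0, "wy": 0, "wz": 0, "hand": -1}]}}

```text
time: 15.65
position: [468.2, -94.8, 70.6]
orientation: [-0.105, 0.994, -0.0, 0.001]
contact_force: [0.8, 0.1, -0.5]
width: 30.3
```

>>> {"api": "drive_tool", "payload": {"moves": [{"x": -3, "y": 0, "z": 0.3, "wx": 0, "wy": 0, "wz": 0, "hand": -1}, {"x": -6, "y": 0, "z": 0.3, "wx": 0, "wy": 0, "wz": 0, "hand": -1}, {"x": -9, "y": 0, "z": 0.3, "wx": 0, "wy": 0, "wz": 0, "hand": -1}, {"x": -12, "y": 0, "z": 0.3, "wx": 0, "wy": 0, "wz": 0, "hand": -1}, {"x": -15, "y": 0, "z": 0.3, "wx": 0, "wy": 0, "wz": 0, "hand": -1}, {"x": -18, "y": 0, "z": 0.3, "wx": 0, "wy": 0, "wz": 0, "hand": -1}, {"x": -20, "y": 0, "z": 0.3, "wx": 0, "wy": 0, "wz": 0, "hand": -1}, {"x": -20, "y": 0, "z": 0.3, "wx": 0, "wy": 0, "wz": 0, "hand": -1}]}}

```text
time: 16.45
position: [484.1, -90.6, 69.8]
orientation: [-0.106, 0.994, 0.001, -0.005]
contact_force: [-12.5, -2.1, 9.0]
width: 30.7
```

>>> {"api": "drive_tool", "payload": {"moves": [{"x": -3, "y": 0, "z": 0, "wx": 0, "wy": 0, "wz": 0, "hand": -1}, {"x": -6, "y": 0, "z": 0, "wx": 0, "wy": 0, "wz": 0, "hand": -1}, {"x": -9, "y": 0, "z": 0, "wx": 0, "wy": 0, "wz": 0, "hand": -1}, {"x": -12, "y": 0, "z": 0, "wx": 0, "wy": 0, "wz": 0, "hand": -1}, {"x": -15, "y": 0, "z": 0, "wx": 0, "wy": 0, "wz": 0, "hand": -1}, {"x": -18, "y": 0, "z": 0, "wx": 0, "wy": 0, "wz": 0, "hand": -1}, {"x": -20, "y": 0, "z": 0, "wx": 0, "wy": 0, "wz": 0, "hand": -1}, {"x": -20, "y": 0, "z": 0, "wx": 0, "wy": 0, "wz": 0, "hand": -1}]}}

```text
time: 17.25
position: [505.9, -86.5, 70.3]
orientation: [-0.106, 0.994, 0.0, -0.001]
contact_force: [-5.5, -1.4, 4.7]
width: 30.4
```

>>> {"api": "drive_tool", "payload": {"moves": [{"x": -2, "y": 0, "z": 0, "wx": 0, "wy": 0, "wz": 0, "hand": -1}, {"x": -3, "y": 0, "z": 0, "wx": 0, "wy": 0, "wz": 0, "hand": -1}, {"x": -3, "y": 0, "z": 0, "wx": 0, "wy": 0, "wz": 0, "hand": -1}, {"x": -1, "y": 0, "z": 0, "wx": 0, "wy": 0, "wz": 0, "hand": -0.1}, {"x": -1, "y": 0, "z": 0, "wx": 0, "wy": 0, "wz": 0, "hand": 0.1}, {"x": -1, "y": 0, "z": 0, "wx": 0, "wy": 0, "wz": 0, "hand": 0.3}, {"x": -1, "y": 0, "z": 0, "wx": 0, "wy": 0, "wz": 0, "hand": 0.3}]}}

```text
time: 17.95
position: [507.7, -86.1, 70.0]
orientation: [-0.105, 0.994, -0.0, 0.0]
contact_force: [0.6, -0.2, -0.2]
width: 55.5
```

```bash
python3 - <<'E'
from h import *
st()
snap('scene','sc2',(250,150,320,220),8)
E
```

```text
t 17.95 p [507.7 -86.1  70. ] x [-0.978 -0.21  -0.   ] y [-0.21   0.978 -0.   ] z [ 0. -0. -1.] F [ 0.6 -0.2 -0.2] w 55.471719446966446 q [-0.365  0.172  2.087  0.     0.882 -2.147]
```

View pics/sc2.png

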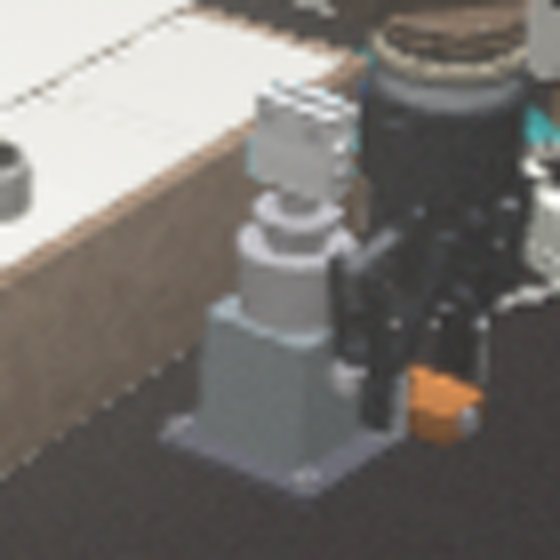

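>>> {"api": "drive_tool", "payload": {"moves": [{"x": 0, "y": 0, "z": -20, "wx": 0, "wy": 0, "wz": 0, "hand": 0.3}, {"x": 0, "y": 0, "z": -60, "wx": 0, "wy": 0, "wz": 0, "hand": 0.3}, {"x": 0, "y": 0, "z": -110, "wx": 0, "wy": 0, "wz": 0, "hand": 0.3}, {"x": 0, "y": 0, "z": -160, "wx": 0, "wy": 0, "wz": 0, "hand": 0.3}, {"x": 0, "y": 0, "z": -190, "wx": 0, "wy": 0, "wz": 0, "hand": 0.3}, {"x": -40, "y": 0, "z": -190, "wx": 0, "wy": 0, "wz": 0, "hand": 0.3}, {"x": -78, "y": 0, "z": -190, "wx": 0, "wy": 0, "wz": 0, "hand": 0.3}, {"x": -78, "y": 0, "z": -190, "wx": 0, "wy": 0, "wz": 0, "hand": 0.3}, {"x": -78, "y": 0, "z": -190, "wx": 0, "wy": 0, "wz": 0, "hand": 0.3}]}}

```text
time: 18.9
position: [583.8, -69.5, 259.2]
orientation: [-0.106, 0.994, 0.0, -0.001]
contact_force: [-0.7, 0.4, -0.1]
width: 55.4
```

```bash
python3 - <<'E'
from h import *
st(); plan([583.8,-70.7,177],np.radians(102.3))
E
```

```text
t 18.9 p [583.8 -69.5 259.2] x [-0.978 -0.211  0.002] y [-0.211  0.978  0.001] z [-0.002  0.    -1.   ] F [-0.7  0.4 -0.1] w 55.38933757001634 q [-0.291  0.093  1.79  -0.     1.261 -2.074]
  opt 0 w [ 0.001 -0.002 -0.003] q6 -2.07
  opt 1 w [-3.000e-03 -1.000e-03  3.139e+00] q6 -2.07
shift [ 0.1 -1.2 82.2] rot [ 0.001 -0.002 -0.003] rows 1.643191445919812
```

>>> {"api": "drive_tool", "payload": {"moves": [{"x": 0, "y": -1.2, "z": 30, "wx": 0, "wy": 0, "wz": 0, "hand": 0.3}, {"x": 0, "y": -1.2, "z": 60, "wx": 0, "wy": 0, "wz": 0, "hand": 0.3}, {"x": 0, "y": -1.2, "z": 82, "wx": 0, "wy": 0, "wz": 0, "hand": 0.3}, {"x": 0, "y": -1.2, "z": 82, "wx": 0, "wy": 0, "wz": 0, "hand": 0.3}, {"x": 0, "y": -1.2, "z": 82, "wx": 0, "wy": 0, "wz": 0, "hand": 0}, {"x": 0, "y": -1.2, "z": 82, "wx": 0, "wy": 0, "wz": 0, "hand": -0.5}, {"x": 0, "y": -1.2, "z": 82, "wx": 0, "wy": 0, "wz": 0, "hand": -1}, {"x": 0, "y": -1.2, "z": 82, "wx": 0, "wy": 0, "wz": 0, "hand": -1}, {"x": 0, "y": -1.2, "z": 82, "wx": 0, "wy": 0, "wz": 0, "hand": -1}, {"x": 0, "y": -1.2, "z": 82, "wx": 0, "wy": 0, "wz": 0, "hand": -1}]}}

```text
time: 19.9
position: [585.0, -70.9, 180.2]
orientation: [-0.105, 0.994, -0.0, 0.001]
contact_force: [-2.3, 1.7, 5.7]
width: 21.5
```

>>> {"api": "drive_tool", "payload": {"moves": [{"x": 0, "y": 0, "z": -2, "wx": 0, "wy": 0, "wz": 0, "hand": -1}, {"x": 0, "y": 0, "z": -6, "wx": 0, "wy": 0, "wz": 0, "hand": -1}, {"x": 0, "y": 0, "z": -12, "wx": 0, "wy": 0, "wz": 0, "hand": -1}, {"x": 0, "y": 0, "z": -20, "wx": 0, "wy": 0, "wz": 0, "hand": -1}, {"x": 0, "y": 0, "z": -35, "wx": 0, "wy": 0, "wz": 0, "hand": -1}, {"x": 0, "y": 0, "z": -60, "wx": 0, "wy": 0, "wz": 0, "hand": -1}, {"x": 0, "y": 0, "z": -90, "wx": 0, "wy": 0, "wz": 0, "hand": -1}, {"x": 0, "y": 0, "z": -115, "wx": 0, "wy": 0, "wz": 0, "hand": -1}, {"x": 0, "y": 0, "z": -115, "wx": 0, "wy": 0, "wz": 0, "hand": -1}]}}

```text
time: 20.8
position: [586.2, -71.6, 299.5]
orientation: [-0.105, 0.994, -0.002, 0.005]
contact_force: [0.9, -0.5, -1.8]
width: 21.2
```

```bash
python3 - <<'E'
from h import *
st(); 
# rack from top crop c2 (offset 340,145, x6)
ct=ctrl.camera_info('top'); f=lambda x,y,z:np.round(ray(ct,340+x/6,145+y/6,z)[:2],1)
print('cup hole',f(165,450,82),'block',f(107,395,82),f(238,397,82),f(222,522,82),f(97,510,82))
print('far end posts',f(138,72,50),f(253,92,50))
w=np.load('w3.npy',allow_pickle=True).item()
P=lambda u,v,z:np.round(ray(w,u/1.5625,v/1.5625,z)[:2],1)
print('w3 rack rail tops',P(676,336,50),P(635,360,50),P(588,383,50),P(545,408,50))
plan([560,-300,285],np.radians(90+80))
E
```

```text
t 20.8 p [586.2 -71.6 299.5] x [-0.978 -0.21  -0.009] y [-0.21   0.978 -0.005] z [ 0.01  -0.003 -1.   ] F [ 0.9 -0.5 -1.8] w 21.24658063736931 q [-0.293  0.064  1.746 -0.     1.321 -2.075]
cup hole [ 446.6 -309.1] block [ 474.9 -279.5] [ 475.4 -348.4] [ 409.6 -337.8] [ 414.4 -272.8]
far end posts [ 659.3 -309. ] [ 649.5 -372. ]
w3 rack rail tops [ 661.7 -297.9] [ 627.4 -296.6] [ 588.7 -291.8] [ 550.2 -290.2]
  opt 0 w [-0.01   0.005 -1.185] q6 -2.08
  opt 1 w [0.006 0.011 1.957] q6 -2.08
shift [  73.6 -217.7   14.9] rot [-0.01   0.005 -1.185] rows 7.903662813557713
```

>>> {"api": "drive_tool", "payload": {"moves": [{"x": 15, "y": -45, "z": 0, "wx": 0, "wy": 0, "wz": 0, "hand": -1}, {"x": 35, "y": -95, "z": 0, "wx": 0, "wy": 0, "wz": 0, "hand": -1}, {"x": 50, "y": -145, "z": 0, "wx": 0, "wy": 0, "wz": 0, "hand": -1}, {"x": 60, "y": -180, "z": 0, "wx": 0, "wy": 0, "wz": 0, "hand": -1}, {"x": 68, "y": -193, "z": 0, "wx": 0, "wy": 0, "wz": 0, "hand": -1}, {"x": 68, "y": -193, "z": 0, "wx": 0, "wy": 0, "wz": 0, "hand": -1}, {"x": 68, "y": -193, "z": 0, "wx": 0, "wy": 0, "wz": 0, "hand": -1}, {"x": 68, "y": -193, "z": 0, "wx": 0, "wy": 0, "wz": 0, "hand": -1}]}}

```text
time: 21.6
position: [558.2, -272.4, 292.6]
orientation: [-0.106, 0.994, 0.001, -0.0]
contact_force: [-0.7, -0.4, -2.4]
width: 21.5
```

```bash
python3 - <<'E'
from h import *
s=st(); ci=ctrl.camera_info('wrist'); np.save('w5.npy',ci,allow_pickle=True)
snap('wrist','w5',None,1.5625)
E
```

```text
t 21.6 p [ 558.2 -272.4  292.6] x [-0.977 -0.211  0.   ] y [-0.211  0.977  0.001] z [-0.001  0.001 -1.   ] F [-0.7 -0.4 -2.4] w 21.49766107593383 q [-6.170e-01  1.420e-01  1.674e+00  1.000e-03  1.327e+00 -2.401e+00]
```

View pics/w5.png

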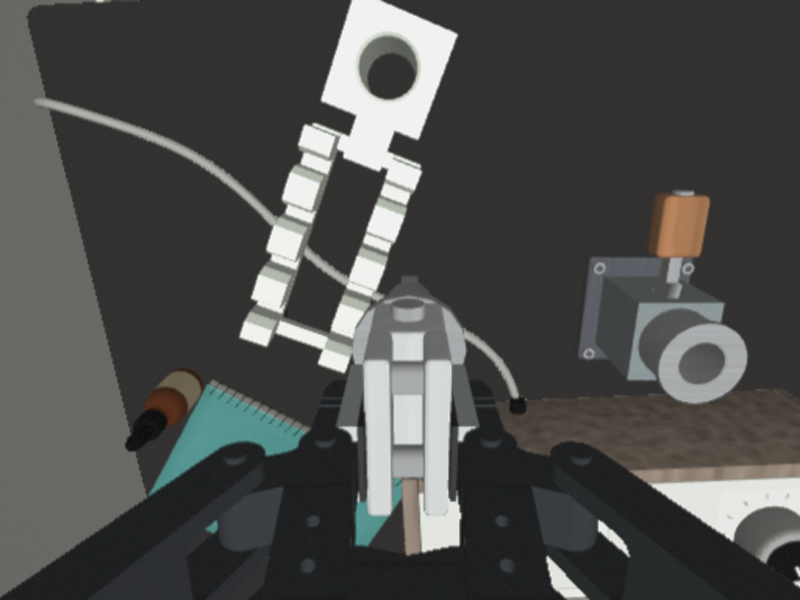

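```bash
python3 - <<'E'
from h import *
ci=np.load('w5.npy',allow_pickle=True).item()
P=lambda u,v,z:ray(ci,u/1.5625,v/1.5625,z)[:2]
hole=P(388,67,82); L=[P(*a,50) for a in((304,190),(288,240),(272,288))]; Rr=[P(*a,50) for a in((387,220),(367,269),(350,313))]
print('hole',hole,'corners',np.round([P(357,-3,82),P(457,35,82),P(420,138,82),P(322,100,82)],1))
print(np.round(L,1),np.round(Rr,1)); m=(np.array(L)+np.array(Rr))/2; print('mid',np.round(m,1))
# fit rack frame: model pts
M=[[-95,0]]+[[x,0] for x in(0,40,80)]; W=np.vstack([hole,m])
M=np.array(M,float); d=W-W.mean(0); c=M-M.mean(0)
th=np.arctan2((c[:,0]*d[:,1]-c[:,1]*d[:,0]).sum(),(c*d).sum()); u=np.array([np.cos(th),np.sin(th)])
o=W.mean(0)-M.mean(0)[0]*u; print('yaw',np.degrees(th),'o',o,'res',W-(o+M[:,:1]*u),'cup',o-95*u)
plan([*(o-95*u),285])
E
```

```text
hole [ 449.37753097 -307.76852282] corners [[ 416.6 -332.8]
 [ 423.7 -271.3]
 [ 485.2 -280. ]
 [ 476.1 -343.6]]
[[ 537.3 -351.8]
 [ 575.4 -357.8]
 [ 614.5 -364.5]] [[ 545.9 -290. ]
 [ 584.9 -297.3]
 [ 621.9 -303.5]]
mid [[ 541.6 -320.9]
 [ 580.2 -327.6]
 [ 618.2 -334. ]]
yaw -8.792857089488246 o [ 541.14513498 -321.5972941 ] res [[ 2.11590337 -0.69317907]
 [ 0.4233669   0.69855048]
 [-0.50773141  0.15123081]
 [-2.03153886 -0.15660222]] cup [ 447.2616276  -307.07534375]
shift [115.9 -10.5   7.8] rot [0. 0. 0.] rows 2.332707370637519
```

>>> {"api": "drive_tool", "payload": {"moves": [{"x": 45, "y": -5, "z": 0, "wx": 0, "wy": 0, "wz": 0, "hand": -1}, {"x": 90, "y": -9, "z": 0, "wx": 0, "wy": 0, "wz": 0, "hand": -1}, {"x": 113, "y": -11.6, "z": 0, "wx": 0, "wy": 0, "wz": 0, "hand": -1}, {"x": 113, "y": -11.6, "z": 0, "wx": 0, "wy": 0, "wz": 0, "hand": -1}, {"x": 113, "y": -11.6, "z": 0, "wx": 0, "wy": 0, "wz": 0, "hand": -1}, {"x": 113, "y": -11.6, "z": 40, "wx": 0, "wy": 0, "wz": 0, "hand": -1}, {"x": 113, "y": -11.6, "z": 75, "wx": 0, "wy": 0, "wz": 0, "hand": -1}, {"x": 113, "y": -11.6, "z": 75, "wx": 0, "wy": 0, "wz": 0, "hand": -1}, {"x": 113, "y": -11.6, "z": 75, "wx": 0, "wy": 0, "wz": 0, "hand": -1}]}}

```text
time: 22.55
position: [450.8, -308.2, 218.0]
orientation: [-0.106, 0.994, 0.001, -0.0]
contact_force: [-0.0, -0.6, -1.2]
width: 21.0
```

```bash
python3 - <<'E'
from h import *
st(); plan([450,-307.6,160])
E
```

```text
t 22.55 p [ 450.8 -308.2  218. ] x [-0.977 -0.211  0.   ] y [-0.211  0.977  0.001] z [-0.001  0.001 -1.   ] F [-0.  -0.6 -1.2] w 21.043891355679776 q [-0.786  0.036  1.927  0.     1.18  -2.569]
shift [ 0.7  0.7 58. ] rot [0. 0. 0.] rows 1.1604945894003007
```

>>> {"api": "drive_tool", "payload": {"moves": [{"x": 0.7, "y": 0.7, "z": 15, "wx": 0, "wy": 0, "wz": 0, "hand": -1}, {"x": 0.7, "y": 0.7, "z": 28, "wx": 0, "wy": 0, "wz": 0, "hand": -1}, {"x": 0.7, "y": 0.7, "z": 40, "wx": 0, "wy": 0, "wz": 0, "hand": -1}, {"x": 0.7, "y": 0.7, "z": 52, "wx": 0, "wy": 0, "wz": 0, "hand": -1}, {"x": 0.7, "y": 0.7, "z": 62, "wx": 0, "wy": 0, "wz": 0, "hand": -1}, {"x": 0.7, "y": 0.7, "z": 68, "wx": 0, "wy": 0, "wz": 0, "hand": -1}, {"x": 0.7, "y": 0.7, "z": 68, "wx": 0, "wy": 0, "wz": 0, "hand": -1}]}}

```text
time: 23.25
position: [448.6, -308.0, 148.6]
orientation: [-0.105, 0.994, 0.001, -0.001]
contact_force: [-0.7, -0.1, -3.1]
width: 21.4
```

>>> {"api": "drive_tool", "payload": {"moves": [{"x": -1, "y": 0, "z": 4, "wx": 0, "wy": 0, "wz": 0, "hand": -1}, {"x": -1, "y": 0, "z": 8, "wx": 0, "wy": 0, "wz": 0, "hand": -1}, {"x": -1, "y": 0, "z": 11, "wx": 0, "wy": 0, "wz": 0, "hand": -1}, {"x": -1, "y": 0, "z": 13, "wx": 0, "wy": 0, "wz": 0, "hand": -1}, {"x": -1, "y": 0, "z": 13, "wx": 0, "wy": 0, "wz": 0, "hand": -1}]}}

```text
time: 23.75
position: [450.3, -308.3, 137.3]
orientation: [-0.105, 0.994, -0.0, 0.0]
contact_force: [-0.1, 0.9, -1.9]
width: 21.4
```

>>> {"api": "drive_tool", "payload": {"moves": [{"x": 0, "y": 0, "z": 1, "wx": 0, "wy": 0, "wz": 0, "hand": -1}, {"x": 0, "y": 0, "z": 2, "wx": 0, "wy": 0, "wz": 0, "hand": -1}, {"x": 0, "y": 0, "z": 3, "wx": 0, "wy": 0, "wz": 0, "hand": -1}, {"x": 0, "y": 0, "z": 4, "wx": 0, "wy": 0, "wz": 0, "hand": -1}, {"x": 0, "y": 0, "z": 4, "wx": 0, "wy": 0, "wz": 0, "hand": -1}]}}

```text
time: 24.25
position: [450.7, -308.4, 137.1]
orientation: [-0.106, 0.994, 0.0, -0.0]
contact_force: [-5.0, 6.4, 15.7]
width: 21.1
```

>>> {"api": "drive_tool", "payload": {"moves": [{"x": 0, "y": 0, "z": -3, "wx": 0, "wy": 0, "wz": 0, "hand": -0.4}, {"x": 0, "y": 0, "z": -3, "wx": 0, "wy": 0, "wz": 0, "hand": 0.2}, {"x": 0, "y": 0, "z": -3, "wx": 0, "wy": 0, "wz": 0, "hand": 0.3}, {"x": 0, "y": 0, "z": -3, "wx": 0, "wy": 0, "wz": 0, "hand": 0.3}, {"x": 0, "y": 0, "z": -20, "wx": 0, "wy": 0, "wz": 0, "hand": 0.3}, {"x": 0, "y": 0, "z": -60, "wx": 0, "wy": 0, "wz": 0, "hand": 0.3}, {"x": 0, "y": 0, "z": -100, "wx": 0, "wy": 0, "wz": 0, "hand": 0.3}, {"x": 0, "y": 0, "z": -110, "wx": 0, "wy": 0, "wz": 0, "hand": 0.3}, {"x": 0, "y": 0, "z": -110, "wx": 0, "wy": 0, "wz": 0, "hand": 0.3}]}}

```text
time: 25.15
position: [451.0, -309.1, 245.2]
orientation: [-0.105, 0.994, -0.002, 0.001]
contact_force: [0.1, -0.3, -0.8]
width: 55.5
```

```bash
python3 - <<'E'
from h import *
st(); plan([565,-74,215],np.radians(102.1)); plan([507.7,-86.1,215],np.radians(102.1))
ci=np.load('w5.npy',allow_pickle=True).item()
P=lambda u,v,z:ray(ci,u/1.5625,v/1.5625,z)[:2]
g=np.array([P(656,194,66),P(709,197,66),P(701,258,66),P(650,252,66)]); print(np.round(g,1),g.mean(0))
E
```

```text
t 25.15 p [ 451.  -309.1  245.2] x [-0.978 -0.21  -0.003] y [-0.21   0.978 -0.004] z [ 0.003 -0.003 -1.   ] F [ 0.1 -0.3 -0.8] w 55.496418276330274 q [-0.786  0.008  1.904 -0.     1.225 -2.569]
  opt 0 w [-0.004  0.003  0.   ] q6 -2.57
  opt 1 w [-0.004 -0.006 -3.141] q6 -2.57
shift [-160.7  206.    29.8] rot [-0.004  0.003  0.   ] rows 5.26025097932817
  opt 0 w [-0.004  0.003  0.   ] q6 -2.57
  opt 1 w [-0.004 -0.006 -3.141] q6 -2.57
shift [-102.2  206.2   29.7] rot [-0.004  0.003  0.   ] rows 4.641017589452961
[[ 487.2 -114.7]
 [ 481.5  -78.6]
 [ 522.9  -67.5]
 [ 526.3 -104.3]] [504.47512427 -91.29037078]
```

>>> {"api": "drive_tool", "payload": {"moves": [{"x": -22, "y": 45, "z": 0, "wx": 0, "wy": 0, "wz": 0, "hand": 0.3}, {"x": -44, "y": 90, "z": 0, "wx": 0, "wy": 0, "wz": 0, "hand": 0.3}, {"x": -66, "y": 135, "z": 0, "wx": 0, "wy": 0, "wz": 0, "hand": 0.3}, {"x": -88, "y": 180, "z": 10, "wx": 0, "wy": 0, "wz": 0, "hand": 0.3}, {"x": -101, "y": 206, "z": 30, "wx": 0, "wy": 0, "wz": 0, "hand": 0.3}, {"x": -101, "y": 206, "z": 30, "wx": 0, "wy": 0, "wz": 0, "hand": 0.3}, {"x": -101, "y": 206, "z": 30, "wx": 0, "wy": 0, "wz": 0, "hand": 0.3}, {"x": -101, "y": 206, "z": 30, "wx": 0, "wy": 0, "wz": 0, "hand": 0.3}]}}

```text
time: 25.95
position: [505.5, -86.4, 212.4]
orientation: [-0.105, 0.994, 0.0, -0.001]
contact_force: [0.8, -0.8, -0.5]
width: 55.2
```

```bash
python3 - <<'E'
from h import *
st(); plan([506,-86.8,70.5],np.radians(102.1)); ci=ctrl.camera_info('wrist'); np.save('w6.npy',ci,allow_pickle=True)
snap('wrist','w6',None,1.2)
E
```

```text
t 25.95 p [505.5 -86.4 212.4] x [-0.978 -0.209  0.001] y [-0.209  0.978  0.   ] z [-0.001 -0.    -1.   ] F [ 0.8 -0.8 -0.5] w 55.196467443695646 q [-0.367 -0.035  2.009 -0.     1.169 -2.148]
  opt 0 w [ 0.    -0.001 -0.001] q6 -2.15
  opt 1 w [-2.000e-03 -0.000e+00  3.141e+00] q6 -2.15
shift [ -0.6  -0.6 141.9] rot [ 0.    -0.001 -0.001] rows 2.8386624220033827
```

View pics/w6.png

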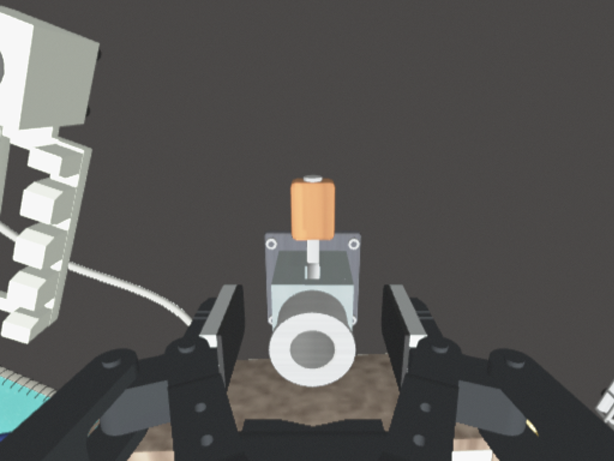

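>>> {"api": "drive_tool", "payload": {"moves": [{"x": -0.6, "y": -0.6, "z": 50, "wx": 0, "wy": 0, "wz": 0, "hand": 0.3}, {"x": -0.6, "y": -0.6, "z": 100, "wx": 0, "wy": 0, "wz": 0, "hand": 0.3}, {"x": -0.6, "y": -0.6, "z": 130, "wx": 0, "wy": 0, "wz": 0, "hand": 0.3}, {"x": -0.6, "y": -0.6, "z": 142, "wx": 0, "wy": 0, "wz": 0, "hand": 0.3}, {"x": -0.6, "y": -0.6, "z": 142, "wx": 0, "wy": 0, "wz": 0, "hand": 0.1}, {"x": -0.6, "y": -0.6, "z": 142, "wx": 0, "wy": 0, "wz": 0, "hand": -0.3}, {"x": -0.6, "y": -0.6, "z": 142, "wx": 0, "wy": 0, "wz": 0, "hand": -1}, {"x": -0.6, "y": -0.6, "z": 142, "wx": 0, "wy": 0, "wz": 0, "hand": -1}, {"x": -0.6, "y": -0.6, "z": 142, "wx": 0, "wy": 0, "wz": 0, "hand": -1}, {"x": -0.6, "y": -0.6, "z": 142, "wx": 0, "wy": 0, "wz": 0, "hand": -1}]}}

```text
time: 27.0
position: [507.9, -86.8, 72.8]
orientation: [-0.105, 0.994, -0.001, 0.002]
contact_force: [-0.2, -0.4, 4.5]
width: 30.6
```

>>> {"api": "drive_tool", "payload": {"moves": [{"x": 8, "y": 0, "z": -0.5, "wx": 0, "wy": 0, "wz": 0, "hand": -1}, {"x": 18, "y": 0, "z": -1, "wx": 0, "wy": 0, "wz": 0, "hand": -1}, {"x": 30, "y": 0, "z": -1.5, "wx": 0, "wy": 0, "wz": 0, "hand": -1}, {"x": 42, "y": 0, "z": -2, "wx": 0, "wy": 0, "wz": 0, "hand": -1}, {"x": 54, "y": 0, "z": -2, "wx": 0, "wy": 0, "wz": 0, "hand": -1}, {"x": 66, "y": 0, "z": -2, "wx": 0, "wy": 0, "wz": 0, "hand": -1}, {"x": 78, "y": 0, "z": -2, "wx": 0, "wy": 0, "wz": 0, "hand": -1}, {"x": 86, "y": 0, "z": -2, "wx": 0, "wy": 0, "wz": 0, "hand": -1}, {"x": 86, "y": 0, "z": -2, "wx": 0, "wy": 0, "wz": 0, "hand": -1}, {"x": 86, "y": 0, "z": -2, "wx": 0, "wy": 0, "wz": 0, "hand": -1}]}}

```text
time: 28.0
position: [421.6, -103.8, 72.6]
orientation: [-0.105, 0.994, 0.0, -0.001]
contact_force: [0.8, -0.3, -1.7]
width: 30.9
```

```bash
python3 - <<'E'
from h import *
st(); plan([450,0,27],np.radians(102.1))
E
```

```text
t 28.0 p [ 421.6 -103.8   72.6] x [-0.978 -0.21   0.001] y [-0.21   0.978  0.001] z [-0.001  0.001 -1.   ] F [ 0.8 -0.3 -1.7] w 30.88427444525182 q [-0.476 -0.007  2.275  0.     0.875 -2.258]
  opt 0 w [ 0.001 -0.001  0.   ] q6 -2.26
  opt 1 w [ 2.000e-03  1.000e-03 -3.141e+00] q6 -2.26
shift [-49.6  95.5  45.6] rot [ 0.001 -0.001  0.   ] rows 2.3380808328852583
```

>>> {"api": "drive_tool", "payload": {"moves": [{"x": 0, "y": 30, "z": -15, "wx": 0, "wy": 0, "wz": 0, "hand": -1}, {"x": -10, "y": 65, "z": -15, "wx": 0, "wy": 0, "wz": 0, "hand": -1}, {"x": -40, "y": 95, "z": -10, "wx": 0, "wy": 0, "wz": 0, "hand": -1}, {"x": -50, "y": 95, "z": 10, "wx": 0, "wy": 0, "wz": 0, "hand": -1}, {"x": -50, "y": 95, "z": 30, "wx": 0, "wy": 0, "wz": 0, "hand": -1}, {"x": -50, "y": 95, "z": 38, "wx": 0, "wy": 0, "wz": 0, "hand": -1}, {"x": -50, "y": 95, "z": 41, "wx": 0, "wy": 0, "wz": 0, "hand": -1}, {"x": -50, "y": 95, "z": 43, "wx": 0, "wy": 0, "wz": 0, "hand": -1}, {"x": -50, "y": 95, "z": 43, "wx": 0, "wy": 0, "wz": 0, "hand": -1}]}}

```text
time: 28.9
position: [451.6, -1.0, 30.5]
orientation: [-0.105, 0.994, -0.0, 0.0]
contact_force: [-0.6, 0.2, -1.0]
width: 30.4
```

>>> {"api": "drive_tool", "payload": {"moves": [{"x": 0, "y": 0, "z": 1.5, "wx": 0, "wy": 0, "wz": 0, "hand": -1}, {"x": 0, "y": 0, "z": 3, "wx": 0, "wy": 0, "wz": 0, "hand": -1}, {"x": 0, "y": 0, "z": 4.5, "wx": 0, "wy": 0, "wz": 0, "hand": -1}, {"x": 0, "y": 0, "z": 4.5, "wx": 0, "wy": 0, "wz": 0, "hand": -1}]}}

```text
time: 29.3
position: [451.8, -1.0, 27.4]
orientation: [-0.106, 0.994, -0.0, -0.0]
contact_force: [-5.3, 0.5, 11.8]
width: 30.7
```

>>> {"api": "drive_tool", "payload": {"moves": [{"x": 0, "y": 0, "z": -2, "wx": 0, "wy": 0, "wz": 0, "hand": 0}, {"x": 0, "y": 0, "z": -2, "wx": 0, "wy": 0, "wz": 0, "hand": 0.3}, {"x": 0, "y": 0, "z": -2, "wx": 0, "wy": 0, "wz": 0, "hand": 0.3}, {"x": 0, "y": 0, "z": -2, "wx": 0, "wy": 0, "wz": 0, "hand": 0.3}, {"x": 0, "y": 0, "z": -30, "wx": 0, "wy": 0, "wz": 0, "hand": 0.3}, {"x": 0, "y": 0, "z": -80, "wx": 0, "wy": 0, "wz": 0, "hand": 0.3}, {"x": 0, "y": 0, "z": -130, "wx": 0, "wy": 0, "wz": 0, "hand": 0.3}, {"x": 0, "y": 0, "z": -180, "wx": 0, "wy": 0, "wz": 0.14, "hand": 0.3}, {"x": 0, "y": 0, "z": -210, "wx": 0, "wy": 0, "wz": 0.28, "hand": 0.3}, {"x": 0, "y": 0, "z": -210, "wx": 0, "wy": 0, "wz": 0.42, "hand": 0.3}]}}

```text
time: 30.3
position: [454.2, -1.3, 241.8]
orientation: [0.107, 0.994, -0.001, 0.006]
contact_force: [0.0, 0.0, 0.2]
width: 55.8
```

```bash
python3 - <<'E'
from h import *
st(); plan([590,250,240],np.radians(-5))
E
```

```text
t 30.3 p [454.2  -1.3 241.8] x [-0.977  0.213 -0.012] y [ 0.213  0.977 -0.   ] z [ 0.012 -0.003 -1.   ] F [0.  0.  0.2] w 55.80990518957115 q [-0.227 -0.217  2.115  0.     1.231 -1.583]
  opt 0 w [0.008 0.01  1.444] q6 -1.58
  opt 1 w [-0.01   0.009 -1.698] q6 -1.58
shift [-79.2 274.5   2.7] rot [0.008 0.01  1.444] rows 9.630151086323485
```

>>> {"api": "drive_tool", "payload": {"moves": [{"x": -82, "y": 260, "z": 3, "wx": 0, "wy": 0, "wz": 1.444, "hand": 0.3}, {"x": -82, "y": 260, "z": 3, "wx": 0, "wy": 0, "wz": 1.444, "hand": 0.3}, {"x": -82, "y": 260, "z": 3, "wx": 0, "wy": 0, "wz": 1.444, "hand": 0.3}, {"x": -82, "y": 260, "z": 3, "wx": 0, "wy": 0, "wz": 1.444, "hand": 0.3}, {"x": -82, "y": 260, "z": 3, "wx": 0, "wy": 0, "wz": 1.444, "hand": 0.3}, {"x": -82, "y": 260, "z": 3, "wx": 0, "wy": 0, "wz": 1.444, "hand": 0.3}, {"x": -82, "y": 260, "z": 3, "wx": 0, "wy": 0, "wz": 1.444, "hand": 0.3}, {"x": -82, "y": 260, "z": 3, "wx": 0, "wy": 0, "wz": 1.444, "hand": 0.3}, {"x": -82, "y": 260, "z": 3, "wx": 0, "wy": 0, "wz": 1.444, "hand": 0.3}, {"x": -82, "y": 260, "z": 3, "wx": 0, "wy": 0, "wz": 1.444, "hand": 0.3}]}}

```text
time: 31.3
position: [585.2, 236.8, 231.7]
orientation: [0.737, 0.675, -0.001, -0.0]
contact_force: [-0.0, -0.2, -0.2]
width: 55.6
```

>>> {"api": "drive_tool", "payload": {"moves": [{"x": 0, "y": 0, "z": 0, "wx": 0, "wy": 0, "wz": 0, "hand": -0.2}, {"x": 0, "y": 0, "z": 0, "wx": 0, "wy": 0, "wz": 0, "hand": -0.2}, {"x": 0, "y": 0, "z": 0, "wx": 0, "wy": 0, "wz": 0, "hand": -0.2}]}}

```text
time: 31.6
position: [585.3, 236.6, 232.3]
orientation: [0.735, 0.678, -0.0, -0.0]
contact_force: [-0.5, 0.1, 0.1]
width: 34.2
```

```bash
python3 - <<'E'
from h import *
s=st(); ci=ctrl.camera_info('wrist'); np.save('w7.npy',ci,allow_pickle=True)
snap('wrist','w7',None,1.5625)
E
```

```text
t 31.6 p [585.3 236.6 232.3] x [ 0.08   0.997 -0.   ] y [ 0.997 -0.08  -0.   ] z [-0. -0. -1.] F [-0.5  0.1  0.1] w 34.15975399877322 q [ 0.224  0.209  1.709 -0.     1.224  0.303]
```

View pics/w7.png

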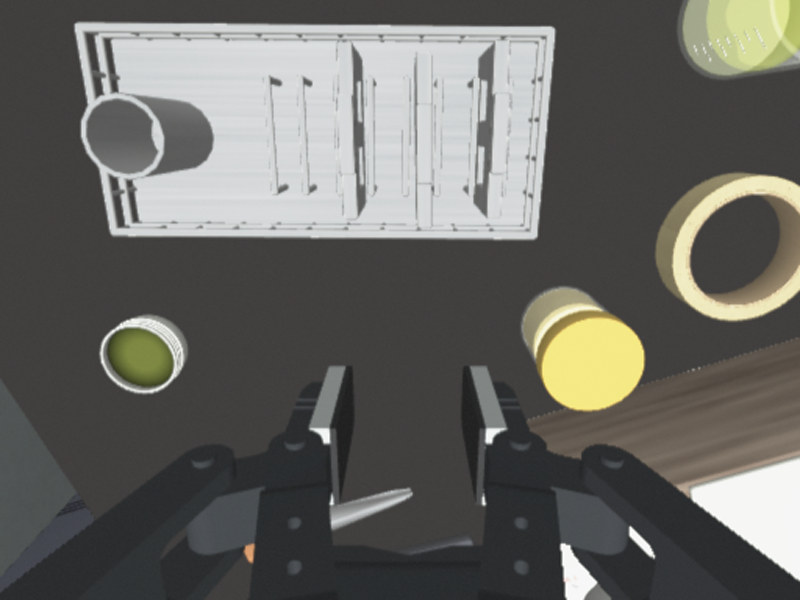

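```bash
python3 - <<'E'
from h import *
ci=np.load('w7.npy',allow_pickle=True).item()
P=lambda u,v,z:ray(ci,u/1.5625,v/1.5625,z)[:2]
b=[P(77,25,45),P(554,28,45),P(537,237,45),P(113,235,45)];print(np.round(b,1))
n=(b[0]+b[3])/2;f=(b[1]+b[2])/2;u=(f-n)/np.hypot(*(f-n));c=(n+f)/2
print('len',np.hypot(*(f-n)),'c',c,'yaw',np.degrees(np.arctan2(u[1],u[0])))
for x in(20,60,100):
    p=c+x*u; print(x,np.round(p,1))
    ci2=ci; print('  pix of top',[np.round(proj(ci,[*p,z])*1.5625) for z in(82,92)])
for q in((347,130),(424,145),(503,135)): print(np.round(P(*q,92),1))
im=cv2.imread('pics/w7_raw.png')[10:150,200:340]
cv2.imwrite('pics/c3.png',cv2.resize(im,None,fx=4.2,fy=4.2,interpolation=cv2.INTER_CUBIC))
E
```

```text
[[416.3 383.1]
 [676.5 360.5]
 [667.  244.7]
 [405.8 267. ]]
len 261.66857983087976 c [541.38148953 313.83755473] yaw -4.925539999343042
20 [561.3 312.1]
  pix of top [array([348., 139.]), array([345., 139.])]
60 [601.2 308.7]
  pix of top [array([426., 139.]), array([426., 140.])]
100 [641.  305.3]
  pix of top [array([504., 140.]), array([507., 140.])]
[562.6 316.5]
[599.8 306.3]
[639.  307.9]
```

View pics/c3.png

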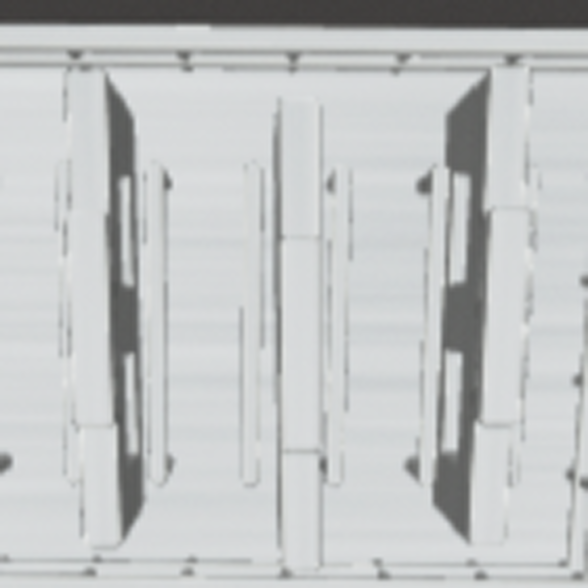

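```bash
python3 - <<'E'
from h import *
ci=np.load('w7.npy',allow_pickle=True).item()
for u,v in((222.1,86),(271.7,92),(320.5,85.4)):
    print([np.round(ray(ci,u,v,z)[:2],1) for z in(82,92)], 'tongue len',np.round([np.linalg.norm(ray(ci,u,v-25.4,z)-ray(ci,u,v+25.4,z)) for z in(82,92)],1))
plan([561.7,315,200],np.radians(-5))
E
```

```text
[array([561.2, 314.4]), array([562.4, 314.4])] tongue len [38.8 37.4]
[array([600.4, 306.6]), array([600.1, 306.9])] tongue len [39.2 37.8]
[array([639.7, 308.5]), array([637.9, 308.7])] tongue len [38.8 37.4]
  opt 0 w [-0.     0.     0.007] q6 0.3
  opt 1 w [-0.    -0.    -3.135] q6 0.3
shift [ 76.3 -29.9  32.4] rot [-0.     0.     0.007] rows 1.7619110915786897
```

```bash
python3 - <<'E'
from h import *
plan([640.3,308.2,140],np.radians(-5))
E
```

```text
opt 0 w [-0.     0.     0.007] q6 0.3
  opt 1 w [-0.    -0.    -3.135] q6 0.3
shift [75.8 49.  92.4] rot [-0.     0.     0.007] rows 2.584092974213555
```

>>> {"api": "drive_tool", "payload": {"moves": [{"x": 38, "y": 25, "z": 20, "wx": 0, "wy": 0, "wz": 0.007, "hand": -0.3}, {"x": 75.8, "y": 49, "z": 50, "wx": 0, "wy": 0, "wz": 0.007, "hand": -0.3}, {"x": 75.8, "y": 49, "z": 92, "wx": 0, "wy": 0, "wz": 0.007, "hand": -0.3}, {"x": 75.8, "y": 49, "z": 92, "wx": 0, "wy": 0, "wz": 0.007, "hand": -0.3}, {"x": 75.8, "y": 49, "z": 92, "wx": 0, "wy": 0, "wz": 0.007, "hand": -0.3}, {"x": 75.8, "y": 49, "z": 92, "wx": 0, "wy": 0, "wz": 0.007, "hand": -0.3}]}}

```text
time: 32.25
position: [641.6, 308.1, 143.4]
orientation: [0.738, 0.675, 0.002, 0.001]
contact_force: [0.4, -0.1, -0.1]
width: 30.0
```

```bash
python3 - <<'E'
from h import *
st();plan([640.3,308.2,80],np.radians(-5))
E
```

```text
t 32.25 p [641.6 308.1 143.4] x [0.089 0.996 0.001] y [ 0.996 -0.089  0.004] z [ 0.004  0.001 -1.   ] F [ 0.4 -0.1 -0.1] w 29.97387396833158 q [ 0.305  0.46   1.559 -0.     1.119  0.394]
  opt 0 w [ 0.004 -0.001 -0.002] q6 0.39
  opt 1 w [-2.00e-03 -6.00e-03  3.14e+00] q6 0.39
shift [-0.1 -1.5 63.4] rot [ 0.004 -0.001 -0.002] rows 1.2691017046373414
```

>>> {"api": "drive_tool", "payload": {"moves": [{"x": 0, "y": -1.2, "z": 25, "wx": 0, "wy": 0, "wz": 0, "hand": -0.3}, {"x": 0, "y": -1.2, "z": 45, "wx": 0, "wy": 0, "wz": 0, "hand": -0.3}, {"x": 0, "y": -1.2, "z": 62, "wx": 0, "wy": 0, "wz": 0, "hand": -0.3}, {"x": 0, "y": -1.2, "z": 62, "wx": 0, "wy": 0, "wz": 0, "hand": -0.3}, {"x": 0, "y": -1.2, "z": 62, "wx": 0, "wy": 0, "wz": 0, "hand": -0.3}, {"x": 0, "y": -1.2, "z": 62, "wx": 0, "wy": 0, "wz": 0, "hand": -1}, {"x": 0, "y": -1.2, "z": 62, "wx": 0, "wy": 0, "wz": 0, "hand": -1}, {"x": 0, "y": -1.2, "z": 62, "wx": 0, "wy": 0, "wz": 0, "hand": -1}, {"x": 0, "y": -1.2, "z": 62, "wx": 0, "wy": 0, "wz": 0, "hand": -1}]}}

```text
time: 33.15
position: [640.5, 308.6, 80.7]
orientation: [0.738, 0.675, 0.002, 0.001]
contact_force: [0.7, -0.1, 5.2]
width: 7.5
```

>>> {"api": "drive_tool", "payload": {"moves": [{"x": 0, "y": 0, "z": -15, "wx": 0, "wy": 0, "wz": 0, "hand": -1}, {"x": 0, "y": 0, "z": -40, "wx": 0, "wy": 0, "wz": 0, "hand": -1}, {"x": 0, "y": 0, "z": -80, "wx": 0, "wy": 0, "wz": 0, "hand": -1}, {"x": 0, "y": 0, "z": -130, "wx": 0, "wy": 0, "wz": 0, "hand": -1}, {"x": 0, "y": 0, "z": -180, "wx": 0, "wy": 0, "wz": 0, "hand": -1}, {"x": 0, "y": 0, "z": -200, "wx": 0, "wy": 0, "wz": 0, "hand": -1}, {"x": 0, "y": 0, "z": -200, "wx": 0, "wy": 0, "wz": 0, "hand": -1}]}}

```text
time: 33.85
position: [640.7, 308.9, 284.9]
orientation: [0.738, 0.675, 0.004, 0.002]
contact_force: [-0.1, 1.0, -0.7]
width: 6.3
```

```bash
python3 - <<'E'
from h import *
st();plan([641.4,-338.2,270],np.radians(-8.85))
E
```

```text
t 33.85 p [640.7 308.9 284.9] x [0.089 0.996 0.004] y [ 0.996 -0.089  0.009] z [ 0.009  0.003 -1.   ] F [-0.1  1.  -0.7] w 6.325442941616839 q [0.307 0.34  1.452 0.    1.34  0.396]
  opt 0 w [ 0.009 -0.004  0.066] q6 0.4
  opt 1 w [ 0.006  0.013 -3.076] q6 0.4
shift [-644.6   57.9   13. ] rot [ 0.009 -0.004  0.066] rows 12.946290360725015
```

>>> {"api": "drive_tool", "payload": {"moves": [{"x": -50, "y": -10, "z": 0, "wx": 0, "wy": 0, "wz": 0.066, "hand": -1}, {"x": -100, "y": -20, "z": 0, "wx": 0, "wy": 0, "wz": 0.066, "hand": -1}, {"x": -150, "y": -20, "z": 0, "wx": 0, "wy": 0, "wz": 0.066, "hand": -1}, {"x": -200, "y": -20, "z": 0, "wx": 0, "wy": 0, "wz": 0.066, "hand": -1}, {"x": -250, "y": -20, "z": 0, "wx": 0, "wy": 0, "wz": 0.066, "hand": -1}, {"x": -300, "y": -20, "z": 0, "wx": 0, "wy": 0, "wz": 0.066, "hand": -1}, {"x": -350, "y": -10, "z": 0, "wx": 0, "wy": 0, "wz": 0.066, "hand": -1}, {"x": -400, "y": 0, "z": 0, "wx": 0, "wy": 0, "wz": 0.066, "hand": -1}, {"x": -450, "y": 20, "z": 0, "wx": 0, "wy": 0, "wz": 0.066, "hand": -1}, {"x": -500, "y": 40, "z": 0, "wx": 0, "wy": 0, "wz": 0.066, "hand": -1}]}}

```text
time: 34.85
position: [630.1, -183.7, 275.2]
orientation: [0.76, 0.65, -0.001, -0.002]
contact_force: [0.5, -0.0, -1.4]
width: 6.6
```

>>> {"api": "drive_tool", "payload": {"moves": [{"x": -45, "y": 20, "z": 0, "wx": 0, "wy": 0, "wz": 0, "hand": -1}, {"x": -90, "y": 25, "z": 5, "wx": 0, "wy": 0, "wz": 0, "hand": -1}, {"x": -130, "y": 25, "z": 10, "wx": 0, "wy": 0, "wz": 0, "hand": -1}, {"x": -143, "y": 25, "z": 12, "wx": 0, "wy": 0, "wz": 0, "hand": -1}, {"x": -143, "y": 25, "z": 12, "wx": 0, "wy": 0, "wz": 0, "hand": -1}, {"x": -143, "y": 25, "z": 12, "wx": 0, "wy": 0, "wz": 0, "hand": -1}, {"x": -143, "y": 25, "z": 12, "wx": 0, "wy": 0, "wz": 0, "hand": -1}, {"x": -143, "y": 25, "z": 12, "wx": 0, "wy": 0, "wz": 0, "hand": -1}]}}

```text
time: 35.65
position: [634.6, -325.6, 267.0]
orientation: [0.759, 0.651, 0.0, 0.0]
contact_force: [0.2, -0.8, -0.8]
width: 6.9
```

```bash
python3 - <<'E'
from h import *
st();plan([641.4,-338.2,160],np.radians(-8.85))
E
```

```text
t 35.65 p [ 634.6 -325.6  267. ] x [0.152 0.988 0.   ] y [ 0.988 -0.152  0.   ] z [ 0.  0. -1.] F [ 0.2 -0.8 -0.8] w 6.870051264039788 q [-0.616  0.36   1.459  0.     1.322 -0.463]
  opt 0 w [ 0.    -0.     0.002] q6 -0.46
  opt 1 w [ 0.00e+00  1.00e-03 -3.14e+00] q6 -0.46
shift [-11.4   8.6 107. ] rot [ 0.    -0.     0.002] rows 2.1583583132348334
```

>>> {"api": "drive_tool", "payload": {"moves": [{"x": -11.4, "y": 8.6, "z": 30, "wx": 0, "wy": 0, "wz": 0.002, "hand": -1}, {"x": -11.4, "y": 8.6, "z": 75, "wx": 0, "wy": 0, "wz": 0.002, "hand": -1}, {"x": -11.4, "y": 8.6, "z": 115, "wx": 0, "wy": 0, "wz": 0.002, "hand": -1}, {"x": -11.4, "y": 8.6, "z": 125, "wx": 0, "wy": 0, "wz": 0.002, "hand": -1}, {"x": -11.4, "y": 8.6, "z": 125, "wx": 0, "wy": 0, "wz": 0.002, "hand": -1}, {"x": -11.4, "y": 8.6, "z": 125, "wx": 0, "wy": 0, "wz": 0.002, "hand": -1}]}}

```text
time: 36.25
position: [642.2, -340.3, 144.4]
orientation: [0.76, 0.65, 0.0, 0.002]
contact_force: [0.6, 0.0, -0.6]
width: 6.8
```

```bash
python3 - <<'E'
from h import *
st();plan([641.4,-338.2,110],np.radians(-8.85)); ci=ctrl.camera_info('wrist'); np.save('w8.npy',ci,allow_pickle=True)
snap('wrist','w8',None,1.5625)
E
```

```text
t 36.25 p [ 642.2 -340.3  144.4] x [ 0.156  0.988 -0.002] y [ 0.988 -0.156  0.004] z [ 0.003 -0.002 -1.   ] F [ 0.6  0.  -0.6] w 6.761288853747957 q [-0.627  0.489  1.516  0.     1.132 -0.47 ]
  opt 0 w [ 0.004  0.002 -0.002] q6 -0.47
  opt 1 w [ 3.00e-03 -6.00e-03  3.14e+00] q6 -0.47
shift [ 2.  -1.2 34.4] rot [ 0.004  0.002 -0.002] rows 0.6903206567373035
```

View pics/w8.png

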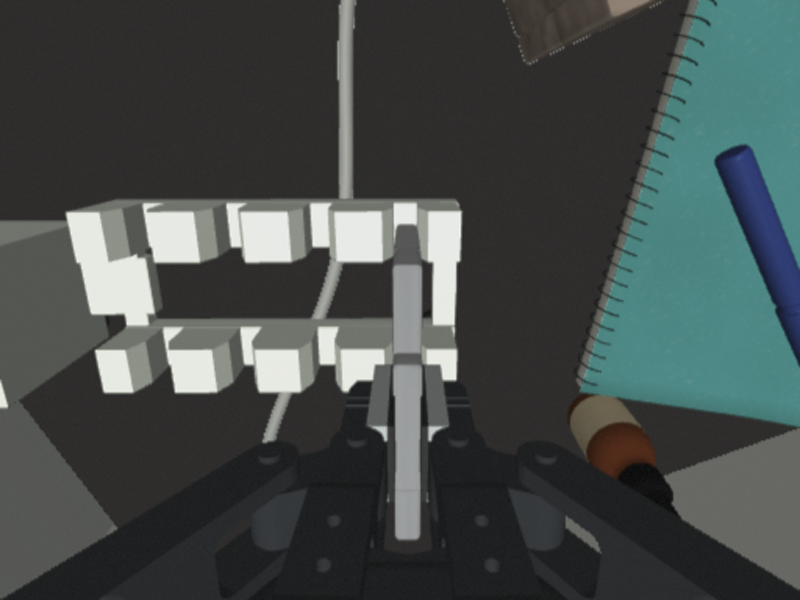

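```bash
python3 - <<'E'
from h import *
ci=np.load('w8.npy',allow_pickle=True).item()
s=ctrl.state(); r=R.from_quat(s['orientation']).as_matrix()
for u,v in((391,240),(428,240),(320.5,240),(237,240),(301,240),(331,240),(392,375),(426,375),(314,375),(340,375)):
    p=ray(ci,u/1.5625,v/1.5625,50); print((u,v),np.round(p[:2],1),'tool',np.round((r.T@(p-s['position']))[:2],1))
E
```

```text
(391, 240) [ 641.3 -307.3] tool [33.1 -6.9]
(428, 240) [ 657.1 -309.8] tool [33.1  9.1]
(320.5, 240) [ 611.2 -302.5] tool [ 33.1 -37.4]
(237, 240) [ 575.6 -296.9] tool [ 33.2 -73.5]
(301, 240) [ 602.9 -301.2] tool [ 33.2 -45.8]
(331, 240) [ 615.7 -303.2] tool [ 33.1 -32.9]
(392, 375) [ 631.  -371.3] tool [-31.8  -7.1]
(426, 375) [ 646.9 -373.9] tool [-31.8   8.9]
(314, 375) [ 594.7 -365.5] tool [-31.7 -43.9]
(340, 375) [ 606.8 -367.5] tool [-31.7 -31.7]
```

>>> {"api": "drive_tool", "payload": {"moves": [{"x": 0.6, "y": 1, "z": 10, "wx": 0, "wy": 0, "wz": 0, "hand": -1}, {"x": 0.6, "y": 1, "z": 20, "wx": 0, "wy": 0, "wz": 0, "hand": -1}, {"x": 0.6, "y": 1, "z": 30, "wx": 0, "wy": 0, "wz": 0, "hand": -1}, {"x": 0.6, "y": 1, "z": 40, "wx": 0, "wy": 0, "wz": 0, "hand": -1}, {"x": 0.6, "y": 1, "z": 48, "wx": 0, "wy": 0, "wz": 0, "hand": -1}, {"x": 0.6, "y": 1, "z": 50, "wx": 0, "wy": 0, "wz": 0, "hand": -1}, {"x": 0.6, "y": 1, "z": 50, "wx": 0, "wy": 0, "wz": 0, "hand": -1}]}}

```text
time: 37.0
position: [641.8, -339.5, 91.1]
orientation: [0.76, 0.649, -0.0, -0.0]
contact_force: [0.1, 0.3, -0.6]
width: 6.9
```

>>> {"api": "drive_tool", "payload": {"moves": [{"x": 0, "y": 0.8, "z": 1.5, "wx": 0, "wy": 0, "wz": 0, "hand": -1}, {"x": 0, "y": 0.8, "z": 3, "wx": 0, "wy": 0, "wz": 0, "hand": -1}, {"x": 0, "y": 0.8, "z": 4, "wx": 0, "wy": 0, "wz": 0, "hand": -1}, {"x": 0, "y": 0.8, "z": 4, "wx": 0, "wy": 0, "wz": 0, "hand": -1}]}}

```text
time: 37.4
position: [642.8, -339.9, 90.7]
orientation: [0.76, 0.65, -0.0, -0.0]
contact_force: [-4.2, 1.9, 9.1]
width: 6.5
```

>>> {"api": "drive_tool", "payload": {"moves": [{"x": 0, "y": 0, "z": -2, "wx": 0, "wy": 0, "wz": 0, "hand": -0.6}, {"x": 0, "y": 0, "z": -2, "wx": 0, "wy": 0, "wz": 0, "hand": -0.3}, {"x": 0, "y": 0, "z": -2, "wx": 0, "wy": 0, "wz": 0, "hand": -0.3}, {"x": 0, "y": 0, "z": -2, "wx": 0, "wy": 0, "wz": 0, "hand": -0.3}, {"x": 0, "y": 0, "z": -30, "wx": 0, "wy": 0, "wz": 0, "hand": -0.3}, {"x": 0, "y": 0, "z": -80, "wx": 0, "wy": 0, "wz": 0, "hand": -0.3}, {"x": 0, "y": 0, "z": -130, "wx": 0, "wy": 0, "wz": 0, "hand": -0.3}, {"x": 0, "y": 0, "z": -170, "wx": 0, "wy": 0, "wz": 0, "hand": -0.3}, {"x": 0, "y": 0, "z": -170, "wx": 0, "wy": 0, "wz": 0, "hand": -0.3}]}}

```text
time: 38.3
position: [645.5, -341.6, 267.7]
orientation: [0.76, 0.65, 0.002, 0.008]
contact_force: [0.3, -0.2, 1.9]
width: 29.9
```

```bash
python3 - <<'E'
from h import *
st();plan([600.6,306.9,240],np.radians(-5))
E
```

```text
t 38.3 p [ 645.5 -341.6  267.7] x [ 0.156  0.988 -0.007] y [ 0.988 -0.156  0.014] z [ 0.013 -0.009 -1.   ] F [ 0.3 -0.2  1.9] w 29.858709663498068 q [-0.625  0.389  1.42   0.     1.317 -0.469]
  opt 0 w [ 0.014  0.008 -0.07 ] q6 -0.47
  opt 1 w [ 0.012 -0.021  3.072] q6 -0.47
shift [ 633.7 -145.9   21.1] rot [ 0.014  0.008 -0.07 ] rows 13.012120368895564
```

>>> {"api": "drive_tool", "payload": {"moves": [{"x": 48, "y": -11, "z": 0, "wx": 0, "wy": 0, "wz": -0.07, "hand": -0.3}, {"x": 96, "y": -22, "z": 0, "wx": 0, "wy": 0, "wz": -0.07, "hand": -0.3}, {"x": 144, "y": -33, "z": 0, "wx": 0, "wy": 0, "wz": -0.07, "hand": -0.3}, {"x": 192, "y": -44, "z": 0, "wx": 0, "wy": 0, "wz": -0.07, "hand": -0.3}, {"x": 240, "y": -55, "z": 0, "wx": 0, "wy": 0, "wz": -0.07, "hand": -0.3}, {"x": 288, "y": -66, "z": 0, "wx": 0, "wy": 0, "wz": -0.07, "hand": -0.3}, {"x": 336, "y": -77, "z": 0, "wx": 0, "wy": 0, "wz": -0.07, "hand": -0.3}, {"x": 384, "y": -88, "z": 0, "wx": 0, "wy": 0, "wz": -0.07, "hand": -0.3}, {"x": 432, "y": -99, "z": 0, "wx": 0, "wy": 0, "wz": -0.07, "hand": -0.3}, {"x": 480, "y": -110, "z": 0, "wx": 0, "wy": 0, "wz": -0.07, "hand": -0.3}]}}

```text
time: 39.3
position: [608.2, 153.6, 256.5]
orientation: [0.737, 0.676, -0.0, -0.0]
contact_force: [-0.1, 0.4, -0.4]
width: 29.9
```

>>> {"api": "drive_tool", "payload": {"moves": [{"x": 48, "y": -22, "z": 10, "wx": 0, "wy": 0, "wz": 0, "hand": -0.3}, {"x": 96, "y": -44, "z": 30, "wx": 0, "wy": 0, "wz": 0, "hand": -0.3}, {"x": 140, "y": -48, "z": 50, "wx": 0, "wy": 0, "wz": 0, "hand": -0.3}, {"x": 153, "y": -48, "z": 80, "wx": 0, "wy": 0, "wz": 0, "hand": -0.3}, {"x": 153, "y": -48, "z": 110, "wx": 0, "wy": 0, "wz": 0, "hand": -0.3}, {"x": 153, "y": -48, "z": 120, "wx": 0, "wy": 0, "wz": 0, "hand": -0.3}, {"x": 153, "y": -48, "z": 120, "wx": 0, "wy": 0, "wz": 0, "hand": -0.3}, {"x": 153, "y": -48, "z": 120, "wx": 0, "wy": 0, "wz": 0, "hand": -0.3}]}}

```text
time: 40.1
position: [575.3, 307.8, 138.6]
orientation: [0.737, 0.675, 0.001, 0.0]
contact_force: [0.1, -0.6, 0.3]
width: 29.6
```

```bash
python3 - <<'E'
from h import *
st();plan([600.6,306.9,80.5],np.radians(-5))
E
```

```text
t 40.1 p [575.3 307.8 138.6] x [0.088 0.996 0.001] y [ 0.996 -0.088  0.001] z [ 0.001  0.    -1.   ] F [ 0.1 -0.6  0.3] w 29.58927561863626 q [ 0.336  0.347  1.72  -0.     1.073  0.424]
  opt 0 w [ 0.001 -0.001 -0.001] q6 0.42
  opt 1 w [-1.000e-03 -2.000e-03  3.141e+00] q6 0.42
shift [ 1.3 25.3 58.1] rot [ 0.001 -0.001 -0.001] rows 1.2670814263848156
```

>>> {"api": "drive_tool", "payload": {"moves": [{"x": 1, "y": 25.3, "z": 0, "wx": 0, "wy": 0, "wz": 0, "hand": -0.3}, {"x": 1, "y": 25.3, "z": 0, "wx": 0, "wy": 0, "wz": 0, "hand": -0.3}, {"x": 1, "y": 25.3, "z": 15, "wx": 0, "wy": 0, "wz": 0, "hand": -0.3}, {"x": 1, "y": 25.3, "z": 35, "wx": 0, "wy": 0, "wz": 0, "hand": -0.3}, {"x": 1, "y": 25.3, "z": 58, "wx": 0, "wy": 0, "wz": 0, "hand": -0.3}, {"x": 1, "y": 25.3, "z": 58, "wx": 0, "wy": 0, "wz": 0, "hand": -0.3}, {"x": 1, "y": 25.3, "z": 58, "wx": 0, "wy": 0, "wz": 0, "hand": -1}, {"x": 1, "y": 25.3, "z": 58, "wx": 0, "wy": 0, "wz": 0, "hand": -1}, {"x": 1, "y": 25.3, "z": 58, "wx": 0, "wy": 0, "wz": 0, "hand": -1}, {"x": 1, "y": 25.3, "z": 58, "wx": 0, "wy": 0, "wz": 0, "hand": -1}]}}

```text
time: 41.1
position: [600.1, 307.2, 80.6]
orientation: [0.737, 0.676, 0.001, 0.0]
contact_force: [0.0, 1.5, 3.5]
width: 6.7
```

>>> {"api": "drive_tool", "payload": {"moves": [{"x": 0, "y": 0, "z": -15, "wx": 0, "wy": 0, "wz": 0, "hand": -1}, {"x": 0, "y": 0, "z": -40, "wx": 0, "wy": 0, "wz": 0, "hand": -1}, {"x": 0, "y": 0, "z": -80, "wx": 0, "wy": 0, "wz": 0, "hand": -1}, {"x": 0, "y": 0, "z": -130, "wx": 0, "wy": 0, "wz": 0, "hand": -1}, {"x": 0, "y": 0, "z": -180, "wx": 0, "wy": 0, "wz": 0, "hand": -1}, {"x": 0, "y": 0, "z": -200, "wx": 0, "wy": 0, "wz": 0, "hand": -1}, {"x": 0, "y": 0, "z": -200, "wx": 0, "wy": 0, "wz": 0, "hand": -1}]}}

```text
time: 41.8
position: [601.7, 307.8, 287.3]
orientation: [0.737, 0.676, 0.006, 0.002]
contact_force: [0.4, 0.9, -0.7]
width: 6.6
```

```bash
python3 - <<'E'
from h import *
st();plan([602.6,-333.5,270],np.radians(-8.85))
E
```

```text
t 41.8 p [601.7 307.8 287.3] x [0.087 0.996 0.005] y [ 0.996 -0.087  0.011] z [ 0.011  0.004 -1.   ] F [ 0.4  0.9 -0.7] w 6.562664184038615 q [ 0.323  0.26   1.547 -0.     1.323  0.41 ]
  opt 0 w [ 0.011 -0.005  0.068] q6 0.41
  opt 1 w [ 0.008  0.017 -3.074] q6 0.41
shift [-638.9   56.3   14.9] rot [ 0.011 -0.005  0.068] rows 12.829964302697103
```

>>> {"api": "drive_tool", "payload": {"moves": [{"x": -49, "y": 4, "z": 0, "wx": 0, "wy": 0, "wz": 0.066, "hand": -1}, {"x": -98, "y": 8, "z": 0, "wx": 0, "wy": 0, "wz": 0.066, "hand": -1}, {"x": -147, "y": 13, "z": 0, "wx": 0, "wy": 0, "wz": 0.066, "hand": -1}, {"x": -196, "y": 17, "z": 0, "wx": 0, "wy": 0, "wz": 0.066, "hand": -1}, {"x": -245, "y": 21, "z": 0, "wx": 0, "wy": 0, "wz": 0.066, "hand": -1}, {"x": -294, "y": 25, "z": 0, "wx": 0, "wy": 0, "wz": 0.066, "hand": -1}, {"x": -343, "y": 30, "z": 0, "wx": 0, "wy": 0, "wz": 0.066, "hand": -1}, {"x": -392, "y": 34, "z": 0, "wx": 0, "wy": 0, "wz": 0.066, "hand": -1}, {"x": -441, "y": 38, "z": 0, "wx": 0, "wy": 0, "wz": 0.066, "hand": -1}, {"x": -490, "y": 43, "z": 0, "wx": 0, "wy": 0, "wz": 0.066, "hand": -1}]}}

```text
time: 42.8
position: [598.6, -186.4, 277.2]
orientation: [0.759, 0.651, -0.001, -0.002]
contact_force: [0.5, 0.3, -1.1]
width: 6.6
```

```bash
python3 - <<'E'
from h import *
st();plan([602.6,-333.5,170],np.radians(-8.85))
E
```

```text
t 42.8 p [ 598.6 -186.4  277.2] x [0.152 0.988 0.001] y [ 0.988 -0.152 -0.004] z [-0.003  0.002 -1.   ] F [ 0.5  0.3 -1.1] w 6.588820268412867 q [-0.463  0.167  1.674  0.     1.304 -0.31 ]
  opt 0 w [-0.004 -0.001  0.001] q6 -0.31
  opt 1 w [ 2.00e-03 -6.00e-03 -3.14e+00] q6 -0.31
shift [-145.    26.7  106.9] rot [-0.004 -0.001  0.001] rows 3.6416155688973713
```

>>> {"api": "drive_tool", "payload": {"moves": [{"x": -45, "y": 10, "z": 0, "wx": 0, "wy": 0, "wz": 0, "hand": -1}, {"x": -90, "y": 20, "z": 10, "wx": 0, "wy": 0, "wz": 0, "hand": -1}, {"x": -130, "y": 26, "z": 40, "wx": 0, "wy": 0, "wz": 0, "hand": -1}, {"x": -145, "y": 26.7, "z": 80, "wx": 0, "wy": 0, "wz": 0, "hand": -1}, {"x": -145, "y": 26.7, "z": 120, "wx": 0, "wy": 0, "wz": 0, "hand": -1}, {"x": -145, "y": 26.7, "z": 130, "wx": 0, "wy": 0, "wz": 0, "hand": -1}, {"x": -145, "y": 26.7, "z": 130, "wx": 0, "wy": 0, "wz": 0, "hand": -1}, {"x": -145, "y": 26.7, "z": 130, "wx": 0, "wy": 0, "wz": 0, "hand": -1}]}}

```text
time: 43.6
position: [605.1, -332.2, 151.1]
orientation: [0.759, 0.651, 0.0, 0.001]
contact_force: [-0.4, -0.1, 0.0]
width: 6.8
```

```bash
python3 - <<'E'
from h import *
st();plan([602.6,-333.5,91],np.radians(-8.85))
E
```

```text
t 43.6 p [ 605.1 -332.2  151.1] x [ 0.151  0.988 -0.001] y [ 0.988 -0.151  0.002] z [ 0.002 -0.001 -1.   ] F [-0.4 -0.1  0. ] w 6.779227416995947 q [-0.649  0.409  1.613  0.     1.117 -0.497]
  opt 0 w [0.002 0.001 0.002] q6 -0.5
  opt 1 w [-1.000e-03  3.000e-03 -3.139e+00] q6 -0.5
shift [-1.7 -2.4 60.1] rot [0.002 0.001 0.002] rows 1.2030991129792412
```

>>> {"api": "drive_tool", "payload": {"moves": [{"x": -1.7, "y": -2, "z": 8, "wx": 0, "wy": 0, "wz": 0.002, "hand": -1}, {"x": -1.7, "y": -2, "z": 18, "wx": 0, "wy": 0, "wz": 0.002, "hand": -1}, {"x": -1.7, "y": -2, "z": 28, "wx": 0, "wy": 0, "wz": 0.002, "hand": -1}, {"x": -1.7, "y": -2, "z": 38, "wx": 0, "wy": 0, "wz": 0.002, "hand": -1}, {"x": -1.7, "y": -2, "z": 48, "wx": 0, "wy": 0, "wz": 0.002, "hand": -1}, {"x": -1.7, "y": -2, "z": 56, "wx": 0, "wy": 0, "wz": 0.002, "hand": -1}, {"x": -1.7, "y": -2, "z": 59, "wx": 0, "wy": 0, "wz": 0.002, "hand": -1}, {"x": -1.7, "y": -2, "z": 60, "wx": 0, "wy": 0, "wz": 0.002, "hand": -1}, {"x": -1.7, "y": -2, "z": 62, "wx": 0, "wy": 0, "wz": 0.002, "hand": -1}, {"x": -1.7, "y": -2, "z": 62, "wx": 0, "wy": 0, "wz": 0.002, "hand": -1}]}}

```text
time: 44.6
position: [602.4, -333.5, 90.6]
orientation: [0.76, 0.65, -0.0, -0.001]
contact_force: [-5.4, 3.2, 10.3]
width: 6.5
```

Seated at the expected height. Release, go for the third.

>>> {"api": "drive_tool", "payload": {"moves": [{"x": 0, "y": 0, "z": -2, "wx": 0, "wy": 0, "wz": 0, "hand": -0.6}, {"x": 0, "y": 0, "z": -2, "wx": 0, "wy": 0, "wz": 0, "hand": -0.3}, {"x": 0, "y": 0, "z": -2, "wx": 0, "wy": 0, "wz": 0, "hand": -0.3}, {"x": 0, "y": 0, "z": -2, "wx": 0, "wy": 0, "wz": 0, "hand": -0.3}, {"x": 0, "y": 0, "z": -30, "wx": 0, "wy": 0, "wz": 0, "hand": -0.3}, {"x": 0, "y": 0, "z": -80, "wx": 0, "wy": 0, "wz": 0, "hand": -0.3}, {"x": 0, "y": 0, "z": -130, "wx": 0, "wy": 0, "wz": 0, "hand": -0.3}, {"x": 0, "y": 0, "z": -170, "wx": 0, "wy": 0, "wz": 0, "hand": -0.3}, {"x": 0, "y": 0, "z": -170, "wx": 0, "wy": 0, "wz": 0, "hand": -0.3}]}}

```text
time: 45.5
position: [604.9, -335.7, 267.1]
orientation: [0.76, 0.65, 0.002, 0.008]
contact_force: [0.3, -0.2, 0.4]
width: 30.0
```

```bash
python3 - <<'E'
from h import *
st();plan([561.4,314,240],np.radians(-5))
E
```

```text
t 45.5 p [ 604.9 -335.7  267.1] x [ 0.154  0.988 -0.007] y [ 0.988 -0.154  0.014] z [ 0.012 -0.009 -1.   ] F [ 0.3 -0.2  0.4] w 29.98940781431858 q [-0.653  0.306  1.527  0.     1.293 -0.498]
  opt 0 w [ 0.013  0.008 -0.068] q6 -0.5
  opt 1 w [ 0.012 -0.021  3.074] q6 -0.5
shift [ 635.4 -143.5   20.5] rot [ 0.013  0.008 -0.068] rows 13.033889753136146
```

>>> {"api": "drive_tool", "payload": {"moves": [{"x": 48, "y": -11, "z": 0, "wx": 0, "wy": 0, "wz": -0.068, "hand": -0.3}, {"x": 96, "y": -22, "z": 0, "wx": 0, "wy": 0, "wz": -0.068, "hand": -0.3}, {"x": 144, "y": -33, "z": 0, "wx": 0, "wy": 0, "wz": -0.068, "hand": -0.3}, {"x": 192, "y": -44, "z": 0, "wx": 0, "wy": 0, "wz": -0.068, "hand": -0.3}, {"x": 240, "y": -55, "z": 0, "wx": 0, "wy": 0, "wz": -0.068, "hand": -0.3}, {"x": 288, "y": -66, "z": 0, "wx": 0, "wy": 0, "wz": -0.068, "hand": -0.3}, {"x": 336, "y": -77, "z": 0, "wx": 0, "wy": 0, "wz": -0.068, "hand": -0.3}, {"x": 384, "y": -88, "z": 0, "wx": 0, "wy": 0, "wz": -0.068, "hand": -0.3}, {"x": 432, "y": -99, "z": 0, "wx": 0, "wy": 0, "wz": -0.068, "hand": -0.3}, {"x": 480, "y": -110, "z": 0, "wx": 0, "wy": 0, "wz": -0.068, "hand": -0.3}]}}

```text
time: 46.5
position: [566.7, 159.4, 256.5]
orientation: [0.737, 0.676, -0.0, -0.0]
contact_force: [0.9, 0.0, 0.1]
width: 29.5
```

```bash
python3 - <<'E'
from h import *
st();plan([561.4,314,140],np.radians(-5))
E
```

```text
t 46.5 p [566.7 159.4 256.5] x [ 0.087  0.996 -0.   ] y [ 0.996 -0.087 -0.001] z [-0.001 -0.    -1.   ] F [0.9 0.  0.1] w 29.529007124368714 q [ 0.102  0.096  1.791 -0.     1.256  0.189]
  opt 0 w [-0.001  0.     0.   ] q6 0.19
  opt 1 w [-0.000e+00 -2.000e-03 -3.141e+00] q6 0.19
shift [153.5 -18.6 116.5] rot [-0.001  0.     0.   ] rows 3.8722874341170903
```

>>> {"api": "drive_tool", "payload": {"moves": [{"x": 48, "y": -6, "z": 10, "wx": 0, "wy": 0, "wz": 0, "hand": -0.3}, {"x": 96, "y": -12, "z": 30, "wx": 0, "wy": 0, "wz": 0, "hand": -0.3}, {"x": 140, "y": -18, "z": 50, "wx": 0, "wy": 0, "wz": 0, "hand": -0.3}, {"x": 153, "y": -18.6, "z": 80, "wx": 0, "wy": 0, "wz": 0, "hand": -0.3}, {"x": 153, "y": -18.6, "z": 110, "wx": 0, "wy": 0, "wz": 0, "hand": -0.3}, {"x": 153, "y": -18.6, "z": 120, "wx": 0, "wy": 0, "wz": 0, "hand": -0.3}, {"x": 153, "y": -18.6, "z": 120, "wx": 0, "wy": 0, "wz": 0, "hand": -0.3}]}}

```text
time: 47.2
position: [560.6, 310.9, 134.5]
orientation: [0.737, 0.676, -0.003, -0.001]
contact_force: [-0.5, -0.1, -0.1]
width: 29.7
```

```bash
python3 - <<'E'
from h import *
st();plan([561.4,314,80.5],np.radians(-5))
E
```

```text
t 47.2 p [560.6 310.9 134.5] x [ 0.087  0.996 -0.002] y [ 0.996 -0.087 -0.005] z [-0.005 -0.002 -1.   ] F [-0.5 -0.1 -0.1] w 29.701612185576472 q [ 0.348  0.333  1.748 -0.     1.067  0.435]
  opt 0 w [-0.005  0.002  0.   ] q6 0.44
  opt 1 w [-0.004 -0.008 -3.141] q6 0.44
shift [ 3.3  0.8 54. ] rot [-0.005  0.002  0.   ] rows 1.0816778612660556
```

>>> {"api": "drive_tool", "payload": {"moves": [{"x": 1.5, "y": 0.8, "z": 10, "wx": 0, "wy": 0, "wz": 0, "hand": -0.3}, {"x": 1.5, "y": 0.8, "z": 30, "wx": 0, "wy": 0, "wz": 0, "hand": -0.3}, {"x": 1.5, "y": 0.8, "z": 50, "wx": 0, "wy": 0, "wz": 0, "hand": -0.3}, {"x": 1.5, "y": 0.8, "z": 56, "wx": 0, "wy": 0, "wz": 0, "hand": -0.3}, {"x": 1.5, "y": 0.8, "z": 56, "wx": 0, "wy": 0, "wz": 0, "hand": -0.3}, {"x": 1.5, "y": 0.8, "z": 56, "wx": 0, "wy": 0, "wz": 0, "hand": -0.3}]}}

```text
time: 47.8
position: [564.2, 313.2, 83.1]
orientation: [0.737, 0.676, 0.001, 0.0]
contact_force: [0.3, -0.9, 0.3]
width: 29.7
```

>>> {"api": "drive_tool", "payload": {"moves": [{"x": 0.8, "y": -2.4, "z": 2.5, "wx": 0, "wy": 0, "wz": 0, "hand": -0.3}, {"x": 0.8, "y": -2.4, "z": 2.5, "wx": 0, "wy": 0, "wz": 0, "hand": -0.3}, {"x": 0.8, "y": -2.4, "z": 2.5, "wx": 0, "wy": 0, "wz": 0, "hand": -1}, {"x": 0.8, "y": -2.4, "z": 2.5, "wx": 0, "wy": 0, "wz": 0, "hand": -1}, {"x": 0.8, "y": -2.4, "z": 2.5, "wx": 0, "wy": 0, "wz": 0, "hand": -1}, {"x": 0.8, "y": -2.4, "z": 2.5, "wx": 0, "wy": 0, "wz": 0, "hand": -1}]}}

```text
time: 48.4
position: [561.2, 314.2, 79.5]
orientation: [0.737, 0.676, 0.0, 0.0]
contact_force: [-1.1, -0.1, 2.2]
width: 6.8
```

>>> {"api": "drive_tool", "payload": {"moves": [{"x": 0, "y": 0, "z": -15, "wx": 0, "wy": 0, "wz": 0, "hand": -1}, {"x": 0, "y": 0, "z": -40, "wx": 0, "wy": 0, "wz": 0, "hand": -1}, {"x": 0, "y": 0, "z": -80, "wx": 0, "wy": 0, "wz": 0, "hand": -1}, {"x": 0, "y": 0, "z": -130, "wx": 0, "wy": 0, "wz": 0, "hand": -1}, {"x": 0, "y": 0, "z": -180, "wx": 0, "wy": 0, "wz": 0, "hand": -1}, {"x": 0, "y": 0, "z": -200, "wx": 0, "wy": 0, "wz": 0, "hand": -1}, {"x": 0, "y": 0, "z": -200, "wx": 0, "wy": 0, "wz": 0, "hand": -1}]}}

```text
time: 49.1
position: [562.5, 314.8, 285.4]
orientation: [0.737, 0.676, 0.005, 0.002]
contact_force: [-0.4, 0.4, -1.1]
width: 6.7
```

```bash
python3 - <<'E'
from h import *
st();plan([563.1,-327.3,270],np.radians(-8.85))
E
```

```text
t 49.1 p [562.5 314.8 285.4] x [0.087 0.996 0.004] y [ 0.996 -0.087  0.009] z [ 0.01   0.004 -1.   ] F [-0.4  0.4 -1.1] w 6.681060204625671 q [ 0.353  0.193  1.629 -0.     1.309  0.44 ]
  opt 0 w [ 0.009 -0.005  0.068] q6 0.44
  opt 1 w [ 0.007  0.014 -3.074] q6 0.44
shift [-639.7   56.1   13.2] rot [ 0.009 -0.005  0.068] rows 12.844946787716744
```

>>> {"api": "drive_tool", "payload": {"moves": [{"x": -49, "y": 4, "z": 0, "wx": 0, "wy": 0, "wz": 0.066, "hand": -1}, {"x": -98, "y": 8, "z": 0, "wx": 0, "wy": 0, "wz": 0.066, "hand": -1}, {"x": -147, "y": 13, "z": 0, "wx": 0, "wy": 0, "wz": 0.066, "hand": -1}, {"x": -196, "y": 17, "z": 0, "wx": 0, "wy": 0, "wz": 0.066, "hand": -1}, {"x": -245, "y": 21, "z": 0, "wx": 0, "wy": 0, "wz": 0.066, "hand": -1}, {"x": -294, "y": 25, "z": 0, "wx": 0, "wy": 0, "wz": 0.066, "hand": -1}, {"x": -343, "y": 30, "z": 0, "wx": 0, "wy": 0, "wz": 0.066, "hand": -1}, {"x": -392, "y": 34, "z": 0, "wx": 0, "wy": 0, "wz": 0.066, "hand": -1}, {"x": -441, "y": 38, "z": 0, "wx": 0, "wy": 0, "wz": 0.066, "hand": -1}, {"x": -490, "y": 43, "z": 0, "wx": 0, "wy": 0, "wz": 0.066, "hand": -1}]}}

```text
time: 50.1
position: [559.5, -179.2, 276.2]
orientation: [0.759, 0.651, -0.001, -0.002]
contact_force: [0.6, 0.5, -1.0]
width: 7.0
```

```bash
python3 - <<'E'
from h import *
st();plan([563.1,-327.3,170],np.radians(-8.85))
E
```

```text
t 50.1 p [ 559.5 -179.2  276.2] x [0.152 0.988 0.002] y [ 0.988 -0.152 -0.004] z [-0.004  0.002 -1.   ] F [ 0.6  0.5 -1. ] w 6.97242593004758 q [-0.483  0.08   1.771  0.     1.295 -0.33 ]
  opt 0 w [-0.004 -0.002  0.001] q6 -0.33
  opt 1 w [ 3.00e-03 -7.00e-03 -3.14e+00] q6 -0.33
shift [-146.    26.6  105.8] rot [-0.004 -0.002  0.001] rows 3.645475136071843
```

>>> {"api": "drive_tool", "payload": {"moves": [{"x": -45, "y": 10, "z": 0, "wx": 0, "wy": 0, "wz": 0, "hand": -1}, {"x": -90, "y": 18, "z": 10, "wx": 0, "wy": 0, "wz": 0, "hand": -1}, {"x": -130, "y": 24, "z": 40, "wx": 0, "wy": 0, "wz": 0, "hand": -1}, {"x": -146, "y": 25, "z": 80, "wx": 0, "wy": 0, "wz": 0, "hand": -1}, {"x": -146, "y": 25, "z": 120, "wx": 0, "wy": 0, "wz": 0, "hand": -1}, {"x": -146, "y": 25, "z": 130, "wx": 0, "wy": 0, "wz": 0, "hand": -1}, {"x": -146, "y": 25, "z": 130, "wx": 0, "wy": 0, "wz": 0, "hand": -1}, {"x": -146, "y": 25, "z": 130, "wx": 0, "wy": 0, "wz": 0, "hand": -1}]}}

```text
time: 50.9
position: [564.3, -325.8, 150.3]
orientation: [0.759, 0.651, 0.0, 0.001]
contact_force: [-0.4, -1.0, -0.7]
width: 6.7
```

```bash
python3 - <<'E'
from h import *
st();plan([563.1,-327.3,91],np.radians(-8.85))
E
```

```text
t 50.9 p [ 564.3 -325.8  150.3] x [ 0.152  0.988 -0.001] y [ 0.988 -0.152  0.001] z [ 0.001 -0.001 -1.   ] F [-0.4 -1.  -0.7] w 6.698854676910356 q [-0.679  0.332  1.716  0.     1.092 -0.527]
  opt 0 w [0.001 0.001 0.002] q6 -0.53
  opt 1 w [-1.000e-03  2.000e-03 -3.139e+00] q6 -0.53
shift [-1.7 -1.1 59.3] rot [0.001 0.001 0.002] rows 1.1859796470809278
```

>>> {"api": "drive_tool", "payload": {"moves": [{"x": -1.7, "y": -0.9, "z": 8, "wx": 0, "wy": 0, "wz": 0.002, "hand": -1}, {"x": -1.7, "y": -0.9, "z": 18, "wx": 0, "wy": 0, "wz": 0.002, "hand": -1}, {"x": -1.7, "y": -0.9, "z": 28, "wx": 0, "wy": 0, "wz": 0.002, "hand": -1}, {"x": -1.7, "y": -0.9, "z": 38, "wx": 0, "wy": 0, "wz": 0.002, "hand": -1}, {"x": -1.7, "y": -0.9, "z": 48, "wx": 0, "wy": 0, "wz": 0.002, "hand": -1}, {"x": -1.7, "y": -0.9, "z": 56, "wx": 0, "wy": 0, "wz": 0.002, "hand": -1}, {"x": -1.7, "y": -0.9, "z": 59, "wx": 0, "wy": 0, "wz": 0.002, "hand": -1}, {"x": -1.7, "y": -0.9, "z": 61, "wx": 0, "wy": 0, "wz": 0.002, "hand": -1}, {"x": -1.7, "y": -0.9, "z": 63, "wx": 0, "wy": 0, "wz": 0.002, "hand": -1}, {"x": -1.7, "y": -0.9, "z": 63, "wx": 0, "wy": 0, "wz": 0.002, "hand": -1}]}}

```text
time: 51.9
position: [562.7, -327.3, 89.5]
orientation: [0.76, 0.65, -0.0, -0.001]
contact_force: [-5.7, 5.2, 12.5]
width: 6.4
```

>>> {"api": "drive_tool", "payload": {"moves": [{"x": 0, "y": 0, "z": -2, "wx": 0, "wy": 0, "wz": 0, "hand": -0.6}, {"x": 0, "y": 0, "z": -2, "wx": 0, "wy": 0, "wz": 0, "hand": -0.3}, {"x": 0, "y": 0, "z": -2, "wx": 0, "wy": 0, "wz": 0, "hand": -0.3}, {"x": 0, "y": 0, "z": -2, "wx": 0, "wy": 0, "wz": 0, "hand": -0.3}, {"x": 0, "y": 0, "z": -30, "wx": 0, "wy": 0, "wz": 0, "hand": -0.3}, {"x": 0, "y": 0, "z": -80, "wx": 0, "wy": 0, "wz": 0, "hand": -0.3}, {"x": 0, "y": 0, "z": -130, "wx": 0, "wy": 0, "wz": 0, "hand": -0.3}, {"x": 0, "y": 0, "z": -180, "wx": 0, "wy": 0, "wz": 0, "hand": -0.3}, {"x": 40, "y": 20, "z": -200, "wx": 0, "wy": 0, "wz": 0, "hand": -0.3}, {"x": 90, "y": 60, "z": -200, "wx": 0, "wy": 0, "wz": 0, "hand": -0.3}]}}

```text
time: 52.9
position: [626.7, -258.7, 292.9]
orientation: [0.761, 0.649, 0.002, 0.005]
contact_force: [0.4, -1.4, -0.2]
width: 29.8
```

>>> {"api": "drive_tool", "payload": {"moves": [{"x": 50, "y": 40, "z": -20, "wx": 0, "wy": 0, "wz": 0, "hand": -0.3}, {"x": 100, "y": 60, "z": -20, "wx": 0, "wy": 0, "wz": 0, "hand": -0.3}, {"x": 150, "y": 60, "z": -20, "wx": 0, "wy": 0, "wz": 0, "hand": -0.3}, {"x": 200, "y": 60, "z": -20, "wx": 0, "wy": 0, "wz": 0, "hand": -0.3}, {"x": 250, "y": 60, "z": -20, "wx": 0, "wy": 0, "wz": 0, "hand": -0.3}, {"x": 300, "y": 60, "z": -20, "wx": 0, "wy": 0, "wz": 0, "hand": -0.3}, {"x": 350, "y": 60, "z": -20, "wx": 0, "wy": 0, "wz": 0, "hand": -0.3}, {"x": 400, "y": 40, "z": -20, "wx": 0, "wy": 0, "wz": 0, "hand": -0.3}, {"x": 450, "y": 20, "z": -20, "wx": 0, "wy": 0, "wz": 0, "hand": -0.3}, {"x": 450, "y": 20, "z": -20, "wx": 0, "wy": 0, "wz": 0, "hand": -0.3}]}}

```text
time: 53.9
position: [713.3, 188.7, 305.3]
orientation: [0.759, 0.652, -0.0, -0.001]
contact_force: [1.0, -0.3, 0.5]
width: 29.8
```

```bash
python3 - <<'E'
from h import *
st(); snap('top','t9'); snap('scene','s9')
a=cv2.imread('pics/t9_raw.png')[130:250,140:400]; b=cv2.imread('pics/s9_raw.png')[140:230,210:400]
a=cv2.resize(a,(780,360),interpolation=cv2.INTER_CUBIC); b=cv2.resize(b,(506,240),interpolation=cv2.INTER_CUBIC)
H=np.zeros((600,780,3),np.uint8); H[:360]=a; H[360:,:506]=b; cv2.imwrite('pics/fin.png',H)
E
```

```text
t 53.9 p [713.3 188.7 305.3] x [0.151 0.989 0.001] y [ 0.989 -0.151 -0.001] z [-0.001  0.001 -1.   ] F [ 1.  -0.3  0.5] w 29.810545766957222 q [1.210e-01 3.940e-01 1.346e+00 1.000e-03 1.403e+00 2.720e-01]
```

View pics/fin.png

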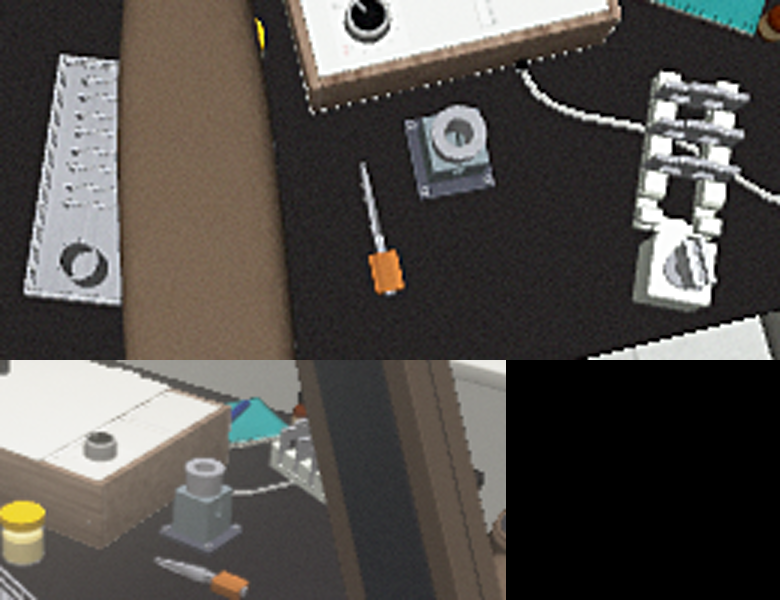

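```bash
python3 - <<'E'
from h import *
print(ctrl.close_job())
E
```

```text
the job is handed in; nothing more can be done
None
```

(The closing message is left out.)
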